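# Open the pass box's outer door after feeling and pinning the inner door shut

### The job

Before opening the pass box, press firmly on the sprung grip fin of its sliding inner door and feel that the door is fully shut: push it home if it was left ajar, and press until the fin gives about halfway or more while the door stays against its stop. Then take the steel pin from its stand and drive it fully home through the door's flange and the locking block below, and only after that swing the outer door open by at least 50 degrees and leave it so. Keep the inner door shut and pinned, and leave the other things on the table alone.

Things in the scene. Friction and masses are not known exactly. Their poses are not given: they have to be found in the camera images.
- pass_box: Fixed white pass box, a tunnel 200 mm deep (x), 240 long (y), 130 high. Origin: centre of its underside, on the table; x away from its front, z up, y to the clear dust box it joins (an obstacle 250 mm high, x -150 to 200, y 145 to 525 mm). Inner door at the +y end, outer door at the -y end. On its roof: dark steel locking block 70 x 70 mm, its top 170 mm above the table, with an upright hole.
- lock_hole (a point): Fixed point on the axis of the locking block's hole, at pass box x 45, y 50 mm, 180 mm above the table: the height of the flange's upper face. Axes as the pass box. Hole 20 mm wide, 40 mm deep below the block's top.
- inner_door (a joint): How far the inner door is open, m: 0 shut against a hard stop, up to 0.09; starts shut or up to 50 mm ajar. Upright aluminium panel that slides along the pass box's -x to open, +x to shut; about 2 N friction, stays where left. On top it carries a flat flange, 8 mm thick, lying over the roof and the locking block and sliding with it.
- inner_grip (a point): Top centre of the inner door's grip fin, moving with door and fin: an upright aluminium plate 12 mm thick (along pass box x) and 60 mm wide (y), from 181 to 225 mm above the table (this point), just above the flange, 80 mm on the -x side of the flange's hole. It is pushed on its -x face; its backing plate stands 13 mm behind it (+x), 209 mm high.
- grip_fin (a joint): How far the grip fin is pressed in towards +x against its springs, m: 0 free, up to 0.010, about 0.8 N per mm. An ajar door starts to slide after the fin has given about 2 to 3 mm; at the door's stop the fin goes in farther, and springs back when released.
- flange_hole (a point): Centre of the inner door's flange hole (20 mm wide, 8 mm thick flange), at its upper face, moving with the door. It lies right over the locking block's hole when the door is fully shut.
- lock_pin: Loose upright steel pin, 90 mm long, 0.14 to 0.28 kg: 16 mm shank, 44 mm long with a tapered nose, then a plain round head 30 mm wide, 46 mm tall. Origin: centre of the nose's end (lowest point); z along the pin to the head. Starts with its shank in the pin stand.
- pin_shoulder (a point): Centre of the underside of the pin's head, 44 mm above its origin. It rests on the flange when the pin is fully home.
- pin_stand: Fixed black block 70 x 70 x 50 mm high with a 20 mm hole in the middle of its top that holds the pin; origin: centre of its underside.
- outer_door (a joint): Angle of the outer door, rad: 0 shut (start), up to 1.6. Grey door 200 mm wide, 10 thick, 7 to 129 mm above the table, over the pass box's -y end; upright hinge at its +x edge; swings out to -y, counter-clockwise seen from above as it opens. No latch; about 0.12 N m friction, stays where left.
- outer_hinge (a point): Point on the outer door's upright hinge axis, 140 mm above the table.
- outer_handle (a point): Grip point of the outer door's handle, on the axis of an upright round steel bar 14 mm thick, 60 to 160 mm above the table (this point at 140), free at its top, 43 mm clear of the door's face, held by one arm at 60 to 74 mm height; moves with the door. Door shut: it stands 170 mm from the hinge along the pass box's -x and 60 mm along -y.
- tape_roll: Bystander: paper tape roll, 76 mm across, 22 mm high, lying on the pass box's roof near the outer door; origin: centre of its underside.
- screwdriver: Bystander: screwdriver 180 mm long, lying on the table in front of the pass box.
- carton: Bystander: cardboard carton 90 x 70 x 50 mm on the table; origin: centre of its underside.
- mug: Bystander: white mug, 80 mm across, 95 mm high; origin: centre of its underside.
- wrench: Bystander: steel wrench 170 mm long lying on the table.
- bottle: Bystander: white bottle, 60 mm across, 160 mm high; origin: centre of its underside.
- small_bin: Bystander: small grey open bin 100 x 80 x 50 mm, standing on the dust box; origin: centre of its underside.
There are look-alikes about, which are no part of the job. Of the things like the lock_pin, leave any that is purple or yellow; of the rest the smaller one is meant.

How it is judged:
By the outcome, as a careful person would: the job done as asked, in the order asked, and still so for the second after the job is handed in, with the robot touching nothing.
It also fails if it takes over 72 s, if anything falls off the work surface, if the arm or the gripper's body presses on something with over 40 N, if the wrist force passes 120 N, or if a joint passes its speed limit or range.

### The arm

A 6-joint arm with a two-finger parallel gripper is mounted at the origin on the work surface. World frame = base frame: x ahead of the robot, y to its left, z up, the work surface at z = 0. Lengths are in m, angles in rad, forces in N, time in s.
With the tool pointing down it reaches from about 0.4 to 0.825 m from the base axis. Payload 7 kg.
Tool frame: the origin (TCP) lies midway between the tips of the shut fingers; the grasp point (between the pads) lies 19 mm behind it; y points along the fingers, z is the direction in which the jaws open and shut, and the axes are right-handed (so a half turn about y gives the same grasp; the last joint's range is limited). The gripper opens to 88 mm and grips with 3 to 60 N. Pads are 19 mm wide; open, the fingers measure 130 mm over their backs; the gripper's body (78 mm by 193 mm) begins 47 mm behind the grasp point.
Start: joints at [-0.935, 0.359, 0.012, 0, -1.224, -0.288], TCP at [0.23, -0.635, 0.227] pointing down, gripper open.
Joint ranges: [-3.07, 3.07], [-1.43, 2.12], [-1.02, 1.25], [-3.03, 1.67], [-3.05, -0], [-3.03, 3.03]. Speed limits (rad/s): [2.39, 2.39, 3.01, 3.14, 3.14, 3.14].

### API

Orientations are given as [roll, pitch, yaw] about the fixed x, y, z axes, in that order (R = Rz(yaw) Ry(pitch) Rx(roll)).
In Python, from station import arm gives the robot as it stands.
- The arm moves only by the tool move_arm, never from a script. Its argument "deltas" is a list of rows, each an object with "dp": the shift along the tool's x, y, z in mm, a list of three; "rotation": the turn, a rotation vector about the tool's x, y, z in degrees, a list of three. A call has 1 to 5 rows; each row shifts and turns the pose as measured when the row begins, along the tool's axes as they then stand; what a row does not reach is not made up. A row lasts 1/12 s, in which the tool goes at most 41.7 mm and 7.16 degrees, less where a joint would pass 70% of its speed; a pose out of reach is approached as far as the arm can. A call is refused whole if a number of a shift passes 41.7 or a number of a turn 7.16, either way. A call with a gripper value outside its range is refused whole. "jaw" is the closure in counts, from 0 (fully open) to 255 (shut), set as the call begins (left out, the last holds). The fingers move at their own pace and stop on an object; "squeeze" is the grip in N (left out, the last holds). Time passes only in rows, so rows that do not move let the fingers close. It gives the time, the measured TCP pose, the force and the opening at its end, in the units of the state.
- arm.get_state(): the state, without advancing time (a new reading comes with each control period).
- arm.grab_frame(name): name is "scene" or "top" or "wrist"; returns a dict with "pixels" (384x512x3 uint8, red, green, blue), "z_map" (384x512 float32, m along the optical axis (not along the pixel's ray), 0 where there is no reading), "fx", "fy", "cx", "cy" (pixels), "cam_to_world" (4x4, takes a point from camera to world coordinates); the wrist camera has in their place "mount" (4x4, takes a point from camera to tool coordinates, whose origin is the TCP and whose axes are the tool frame's). Camera axes: x right, y down, z forward; pixel columns grow to the right and rows downward; lengths in m; the calibration is good to about 2 mm. A picture is of the moment at which its call begins: read the wrist's pose just before it.
- arm.job_done(): hands the job in, once; it reports no verdict.
The state is a dict: "t": time; "q": joint angles; "qd": joint speeds; "joint_efforts": joint torques, N m; "eef_pos": TCP position; "ee_rot": TCP orientation; "force": force on the tool from outside, world axes, zero at the start; "moment": the same for the moment, N m; "width": finger opening in m.
Only numpy, scipy, OpenCV 4.12 (cv2) and the standard library are available. Lean on these libraries where they do the work, as an engineer would, in place of code of your own. Each camera call takes 0.05 s, during which the arm holds its last target.

## Working session

There is one attempt and no reset: what is moved stays moved. The work goes in short steps, Python scripts to look and compute and a tool call to move; the robot and the scene stay as the last step left them, time stands still between calls to the robot, and variables do not carry over. Pictures are saved under pics/ and viewed, and the job is handed in when it is done.

Besides the shell and the picture viewer there is one more tool, called after "Emit:" by a JSON object that holds its "name" and its "arguments", one argument or row to a line. move_arm: Moves the arm, as the interface text tells. Its arguments: {"type":"object","properties":{"deltas":{"type":"array","items":{"type":"object","properties":{"dp":{"type":"array","items":{"type":"number"}},"rotation":{"type":"array","items":{"type":"number"}}}}},"jaw":{"type":"number"},"squeeze":{"type":"number"}},"required":["deltas"]}

```bash
ls; mkdir -p pics
python3 - <<'E'
from station import arm
import cv2, numpy as np, pickle
s=arm.get_state()
for k,v in s.items(): print(k,np.round(v,4))
for n in ["scene","top"]:
    f=arm.grab_frame(n); pickle.dump(f,open(f"{n}0.pkl","wb"))
    cv2.imwrite(f"pics/{n}0.png",f["pixels"][:,:,::-1])
    print(n,f["fx"],f["cx"],f["cy"],np.round(f["cam_to_world"],3).tolist())
E
```

```text
pics
t 0.0
q [-9.3490e-01  3.5940e-01  1.1100e-02 -4.0000e-04 -1.2241e+00 -2.8810e-01]
qd [ 0.0005  0.0005  0.001  -0.0019  0.0016  0.0011]
joint_efforts [ 7.00000e-04 -5.82719e+01  2.93069e+01  6.99740e+00  7.00000e-03
 -2.00000e-04]
eef_pos [ 0.2299 -0.6341  0.2256]
ee_rot [-1.5691e+00  1.0000e-04  3.4770e-01]
force [ 0.8246 -0.232   0.3308]
moment [-0.0029 -0.0209  0.0173]
width 0.0876
scene 481.96068866544425 259.5576756083816 194.40081748520132 [[0.271, 0.764, -0.585, 1.401], [0.963, -0.209, 0.172, -0.326], [0.009, -0.61, -0.792, 1.327], [0.0, 0.0, 0.0, 1.0]]
top 472.0154276175905 255.7350956795211 189.44220149218603 [[-0.011, -0.985, 0.17, 0.281], [-1.0, 0.012, 0.004, -0.076], [-0.006, -0.17, -0.985, 1.675], [0.0, 0.0, 0.0, 1.0]]
```

View pics/scene0.png

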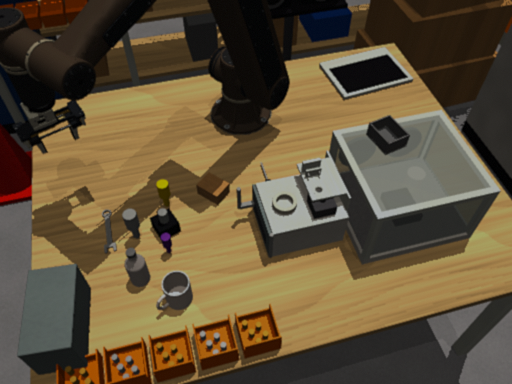

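View pics/top0.png

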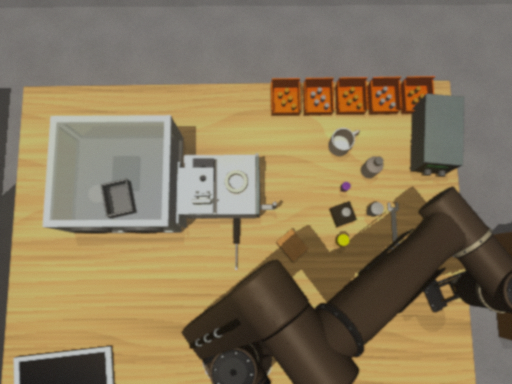

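```bash
cat > h.py <<'E'
import numpy as np, cv2, pickle
def cloud(f,T=None):
    z=f["z_map"]; v,u=np.mgrid[:z.shape[0],:z.shape[1]]
    P=np.stack([(u-f["cx"])/f["fx"]*z,(v-f["cy"])/f["fy"]*z,z,np.ones_like(z)],-1)
    T=f["cam_to_world"] if T is None else T
    W=(P@np.asarray(T).T)[...,:3]; W[z<=0]=np.nan
    return W
def crop(f,u0,v0,u1,v1,s,name):
    im=f["pixels"][v0:v1,u0:u1,::-1]
    cv2.imwrite("pics/"+name,cv2.resize(im,None,fx=s,fy=s,interpolation=cv2.INTER_CUBIC))
E
python3 - <<'E'
from h import *
t=pickle.load(open("top0.pkl","rb"));s=pickle.load(open("scene0.pkl","rb"))
crop(t,160,130,300,280,5,"t_box.png"); crop(t,310,120,440,260,5,"t_pin.png")
crop(s,220,140,360,260,5,"s_box.png"); crop(s,90,160,220,310,4,"s_pin.png")
W=cloud(t)
for u,v in [(343,213),(377,208),(346,186),(343,240),(292,245),(203,179),(237,181),(270,207),(190,165),(341,220),(374,165),(341,142)]: print(u,v,np.round(W[v,u],3))
E
```

```text
343 213 [ 0.469 -0.363  0.094]
377 208 [ 0.48  -0.468  0.134]
346 186 [ 0.563 -0.379  0.084]
343 240 [ 0.377 -0.355  0.118]
292 245 [ 0.366 -0.192  0.053]
203 179 [0.577 0.101 0.167]
237 181 [ 0.576 -0.009  0.133]
270 207 [ 0.496 -0.118  0.071]
190 165 [0.632 0.148 0.136]
341 220 [ 0.449 -0.362  0.058]
374 165 [ 0.625 -0.466  0.133]
341 142 [ 0.741 -0.384  0.002]
```

View pics/t_box.png

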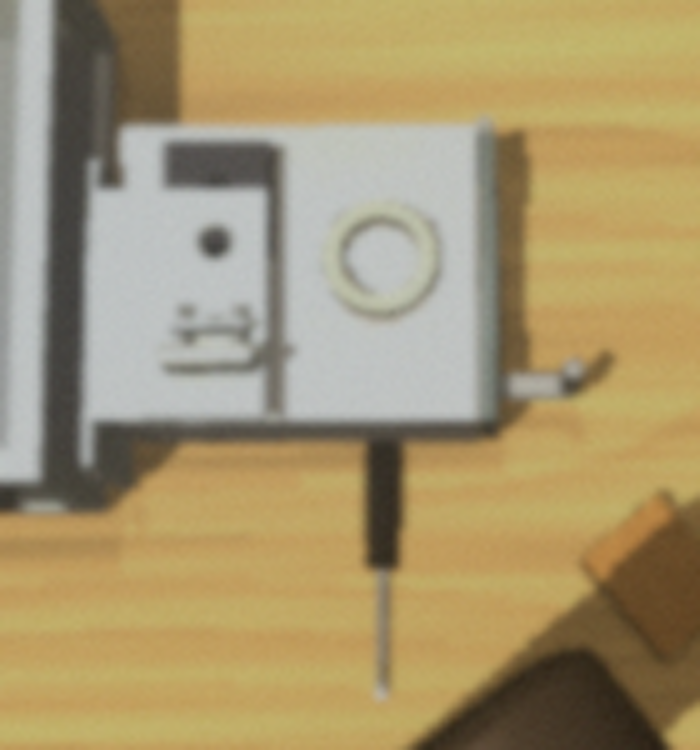

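View pics/t_pin.png

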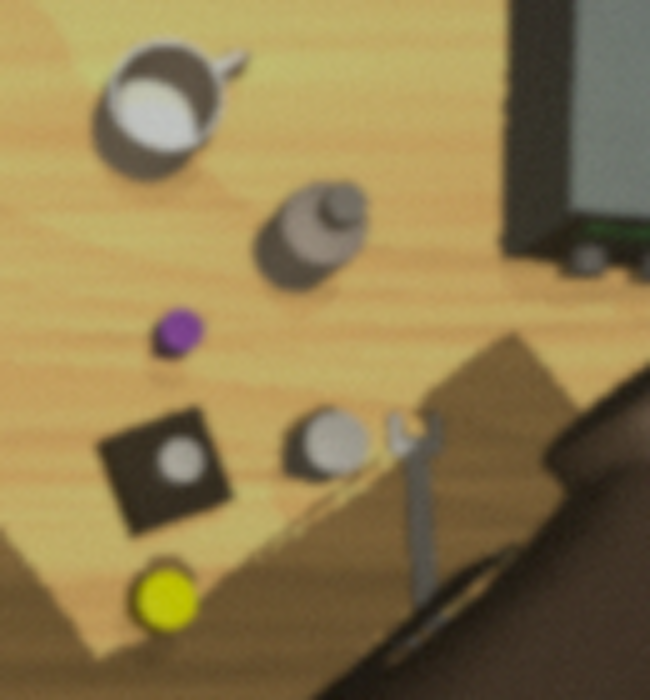

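View pics/s_box.png

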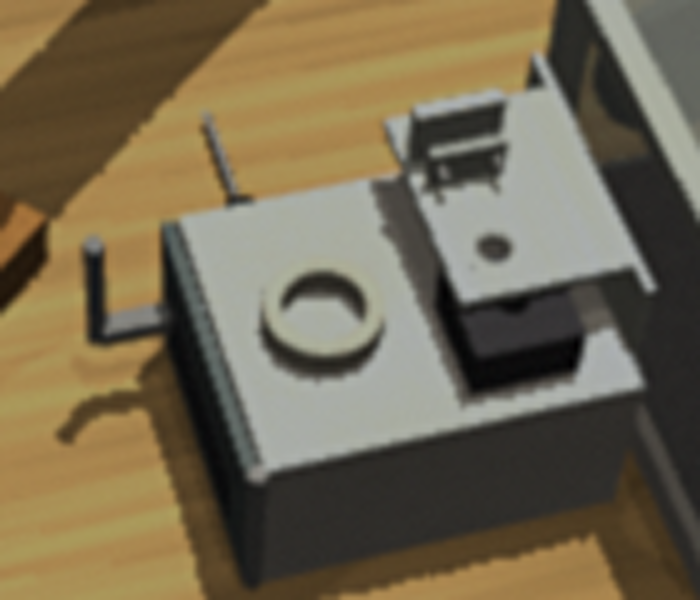

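View pics/s_pin.png

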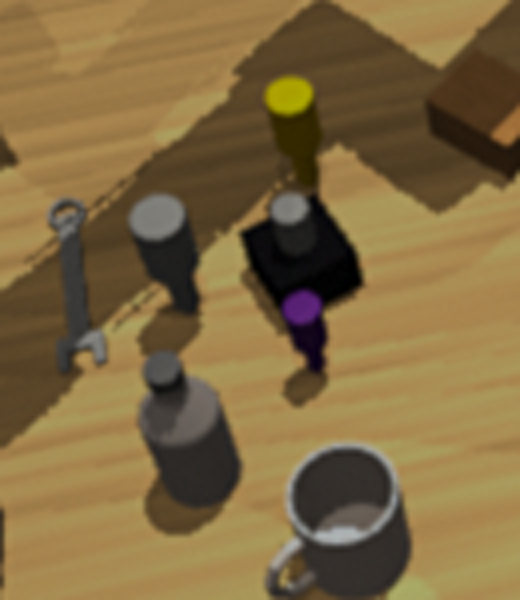

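Run:
```python
from h import *
from scipy.spatial import cKDTree
t=pickle.load(open("top0.pkl","rb"));s=pickle.load(open("scene0.pkl","rb"))
for n,f in (("top",t),("scene",s)):
    W=cloud(f)
    x,y,z=W[...,0],W[...,1],W[...,2]
    reg=(x>.4)&(x<.8)&(y>-.2)&(y<.2)
    for lo,hi,nm in [(.122,.138,"roof"),(.172,.19,"flange"),(.163,.172,"block"),(.195,.235,"fin"),]:
        m=reg&(z>lo)&(z<hi)
        p=W[m][:,:2].astype(np.float32)
        if len(p)<5: continue
        r=cv2.minAreaRect(p*1000)
        print(n,nm,len(p),np.round(r[0],1),np.round(r[1],1),round(r[2],2),"z",np.round(np.median(W[m][:,2]),4), "b",np.percentile(p,[1,99],axis=0).round(3).tolist())
    # pins
    for c,nm in [((.469,-.363),"pin"),((.48,-.468),"big"),((.563,-.379),"pur"),((.377,-.355),"yel")]:
        m=(np.hypot(x-c[0],y-c[1])<.035)&(z>.075)
        p=W[m]; 
        top=p[p[:,2]>np.percentile(p[:,2],90)-.006]
        (cc,rr)=cv2.minEnclosingCircle((top[:,:2]*1000).astype(np.float32))
        print(n,nm,len(top),np.round(cc,1),round(rr,1),"ztop",np.round(np.median(top[:,2]),4),top[:,:2].mean(0).round(4))
    m=(np.hypot(x-.469,y+.363)<.06)&(z>.043)&(z<.056)
    r=cv2.minAreaRect((W[m][:,:2]*1000).astype(np.float32)); print(n,"stand",r)
    m=(x>.4)&(x<.6)&(y>-.2)&(y<-.1)&(z>.145)&(z<.17); print(n,"handle top",m.sum(),W[m].mean(0) if m.any() else 0)
```

```text
top roof 2558 [592.1  32.7] [332.1 347. ] 89.98 z 0.1305 b [[0.467, -0.078], [0.667, 0.169]]
top flange 1600 [596.  133.1] [131.7 339.6] 89.91 z 0.1803 b [[0.448, 0.069], [0.646, 0.184]]
top block 172 [525.6 115.2] [426.5 270.6] 50.9 z 0.1686 b [[0.424, -0.129], [0.757, 0.198]]
top fin 214 [593.3 135.5] [126.9 349.5] 89.92 z 0.2208 b [[0.422, 0.073], [0.765, 0.199]]
top pin 39 [ 473.2 -371.7] 14.9 ztop 0.0973 [ 0.4726 -0.3727]
top big 105 [ 480.2 -467.8] 21.6 ztop 0.1306 [ 0.4797 -0.4671]
top pur 44 [ 564.  -376.7] 14.5 ztop 0.0909 [ 0.5629 -0.3772]
top yel 77 [ 378.4 -353.1] 19.2 ztop 0.1201 [ 0.3782 -0.3537]
top stand ((473.4990539550781, -372.25732421875), (69.78422546386719, 71.85016632080078), 18.95037841796875)
top handle top 16 [ 0.49479766 -0.12846226  0.15996206]
scene roof 2807 [589.3  48.1] [402.8 246.4] 70.79 z 0.1293 b [[0.471, -0.079], [0.672, 0.179]]
scene flange 1302 [597.6 132.9] [133.4 350.9] 89.97 z 0.1791 b [[0.44, 0.068], [0.756, 0.198]]
scene block 270 [626.4  69.7] [333.3 333.5] 11.89 z 0.1687 b [[0.439, 0.065], [0.764, 0.198]]
scene fin 394 [596.5 135.9] [127.8 353.5] 90.0 z 0.2135 b [[0.426, 0.073], [0.771, 0.2]]
scene pin 55 [ 476.4 -372.2] 16.1 ztop 0.0951 [ 0.4779 -0.3719]
scene big 37 [ 453.6 -486. ] 11.1 ztop 0.6105 [ 0.4522 -0.4868]
scene pur 57 [ 566.9 -378.1] 15.4 ztop 0.0891 [ 0.5673 -0.377 ]
scene yel 90 [ 373.8 -359. ] 29.9 ztop 0.1179 [ 0.3791 -0.357 ]
scene stand ((476.95562744140625, -371.80419921875), (75.83413696289062, 71.09677124023438), 17.404579162597656)
scene handle top 22 [ 0.50076964 -0.1290523   0.15609218]
```

Run:
```python
from h import *
for n in ("top","scene"):
    f=pickle.load(open(n+"0.pkl","rb"))
    W=cloud(f)
    x,y,z=W[...,0],W[...,1],W[...,2]
    reg=(x>.4)&(x<.72)&(y>-.1)&(y<.15)
    for lo,hi,nm,ym in [(.125,.135,"roof",.06),(.174,.186,"flange",.13),(.2,.235,"fin",.125)]:
        m=reg&(z>lo)&(z<hi)&(y<ym)
        p=W[m]; pc=np.percentile(p,[1,50,99],axis=0); print(n,nm,len(p),pc.round(4).tolist())
        # edges: per-column max/min x vs y
        if nm=="roof":
            for fn,q in (("xmax",99),("xmin",1)):
                ys=np.arange(-.065,.055,.005);
                e=[(np.nanmax if q==99 else np.nanmin)(p[np.abs(p[:,1]-yy)<.004][:,0]) for yy in ys]
                k=np.polyfit(ys,e,1); print("  ",fn,k.round(4))
            xs=np.arange(.49,.66,.005); e=[p[np.abs(p[:,0]-xx)<.004][:,1].min() for xx in xs]; print("  ymin",np.polyfit(xs,e,1).round(4))
        if nm=="fin": print("   top", p[p[:,2]>.221].mean(0).round(4), np.percentile(p[p[:,2]>.22],[2,98],axis=0).round(3).tolist())
    g=f["pixels"].astype(int).sum(2)
    m=(x>.54)&(x<.64)&(y>.07)&(y<.13)&(g<220)
    m2=m.astype(np.uint8); nn,lab,st,ce=cv2.connectedComponentsWithStats(m2)
    for i in range(1,nn):
        u,v=ce[i]; 
        # ray at z=.18
        d=np.array([(u-f["cx"])/f["fx"],(v-f["cy"])/f["fy"],1]); T=f["cam_to_world"]; dw=T[:3,:3]@d; o=T[:3,3]; P=o+dw*(.18-o[2])/dw[2]
        if st[i,4]>5: print("  dark",st[i],ce[i].round(1),P.round(4))
```

```text
top roof 1821 [[0.4685, -0.0785, 0.1253], [0.5633, -0.0086, 0.1304], [0.6656, 0.0582, 0.1349]]
   xmax [0.0131 0.6658]
   xmin [-0.006   0.4675]
  ymin [-0.0123 -0.0714]
top flange 674 [[0.4641, 0.0693, 0.1742], [0.5518, 0.0959, 0.1801], [0.6385, 0.1285, 0.1857]]
top fin 127 [[0.4919, 0.0727, 0.2002], [0.4995, 0.0989, 0.2208], [0.5277, 0.1239, 0.2308]]
   top [0.4977 0.0997 0.2258] [[0.493, 0.075, 0.221], [0.504, 0.124, 0.231]]
scene roof 1913 [[0.4708, -0.0788, 0.1253], [0.581, -0.0123, 0.1295], [0.6703, 0.0589, 0.1345]]
   xmax [-0.003   0.6707]
   xmin [0.0246 0.4696]
  ymin [-0.0072 -0.0749]
scene flange 550 [[0.4698, 0.0679, 0.1743], [0.5654, 0.0945, 0.1791], [0.6225, 0.1288, 0.1854]]
scene fin 176 [[0.4959, 0.073, 0.2006], [0.5062, 0.0986, 0.2115], [0.529, 0.1242, 0.2295]]
   top [0.5028 0.0987 0.2248] [[0.496, 0.074, 0.221], [0.51, 0.122, 0.23]]
  dark [316 188   6   4  17] [318.5 189.1] [0.5814 0.1019 0.18  ]
  dark [304 191   4   9  21] [305.7 193.8] [0.5882 0.0583 0.18  ]
  dark [312 197  22  13 162] [322.6 202.7] [0.6329 0.096  0.18  ]
```

Emit:
{"name": "move_arm", "arguments": {
  "deltas": [
    {"dp": [27.5, -9.5, 25.6], "rotation": [0, 4, 0]},
    {"dp": [25.6, -9.5, 27.5], "rotation": [0, 4, 0]},
    {"dp": [23.7, -9.5, 29.2], "rotation": [0, 4, 0]},
    {"dp": [21.6, -9.5, 30.8], "rotation": [0, 4, 0]},
    {"dp": [19.4, -9.5, 32.2], "rotation": [0, 4, 0]}
  ],
  "jaw": 255,
  "squeeze": 20
}}

```text
t: 0.52
eef_pos: [0.3138, -0.4649, 0.2665]
ee_rot: [-1.56, 0.01, -0.024]
force: [1.1, -0.3, 0.0]
width: 0.06
```

Emit:
{"name": "move_arm", "arguments": {
  "deltas": [
    {"dp": [14, -10, 37], "rotation": [0, 0, 0]},
    {"dp": [14, -10, 37], "rotation": [0, -0.5, 0]},
    {"dp": [14, -6, 38], "rotation": [0, 0, 0]},
    {"dp": [10, -4, 39], "rotation": [0, 0, 0]},
    {"dp": [10, -4, 39], "rotation": [0, 0, 0]}
  ]
}}

```text
t: 0.93
eef_pos: [0.3811, -0.2714, 0.3022]
ee_rot: [-1.558, 0.011, -0.022]
force: [1.2, 0.6, 0.4]
width: 0.027
```

Emit:
{"name": "move_arm", "arguments": {
  "deltas": [
    {"dp": [10, -4, 39], "rotation": [0, 0, 0]},
    {"dp": [10, 0, 39], "rotation": [0, 0, 0]},
    {"dp": [10, 0, 39], "rotation": [0, 0, 0]},
    {"dp": [10, 0, 39], "rotation": [0, 0, 0]},
    {"dp": [10, 0, 39], "rotation": [0, 0, 0]}
  ]
}}

```text
t: 1.35
eef_pos: [0.4342, -0.0702, 0.3096]
ee_rot: [-1.557, 0.008, -0.022]
force: [0.7, -0.5, 0.0]
width: 0.0007
```

Emit:
{"name": "move_arm", "arguments": {
  "deltas": [
    {"dp": [5, 0, 39], "rotation": [-0.4, -0.7, 0]},
    {"dp": [5, 0, 39], "rotation": [-0.4, -0.6, 0]},
    {"dp": [5, 0, 39], "rotation": [0, 0, 0]},
    {"dp": [3, 0, 35], "rotation": [0, 0, 0]},
    {"dp": [0, 0, 5], "rotation": [0, 0, 0]}
  ]
}}

```text
t: 1.77
eef_pos: [0.4526, 0.0996, 0.31]
ee_rot: [-1.57, 0.007, 0.006]
force: [-0.1, 0.7, 0.2]
width: 0.0006
```

```bash
cat >> h.py <<'E'
from scipy.spatial.transform import Rotation as Ro
def tool(s):
    T=np.eye(4); T[:3,:3]=Ro.from_euler("xyz",s["ee_rot"]).as_matrix(); T[:3,3]=s["eef_pos"]; return T
def wrist(arm,name):
    s=arm.get_state(); f=arm.grab_frame("wrist"); f["cam_to_world"]=tool(s)@np.array(f["mount"]); f["state"]=s
    pickle.dump(f,open(name+".pkl","wb")); cv2.imwrite("pics/"+name+".png",f["pixels"][:,:,::-1]); return f
def ray(f,u,v,z):
    d=np.array([(u-f["cx"])/f["fx"],(v-f["cy"])/f["fy"],1]); T=np.array(f["cam_to_world"]); dw=T[:3,:3]@d; o=T[:3,3]; return o+dw*(z-o[2])/dw[2]
E
python3 - <<'E'
from station import arm
from h import *
f=wrist(arm,"w1"); s=f["state"]; print(s["t"],s["eef_pos"],s["ee_rot"],s["force"])
print(np.round(f["mount"],3),f["fx"])
E
```

```text
1.7667 [0.45260033 0.09957799 0.30998964] [-1.57041761  0.00689675  0.00572838] [-0.10187564  0.66480347  0.22969316]
[[-0.     0.951  0.309 -0.085]
 [-0.    -0.309  0.951 -0.16 ]
 [ 1.     0.     0.     0.001]
 [ 0.     0.     0.     1.   ]] 278.41481819399024
```

View pics/w1.png

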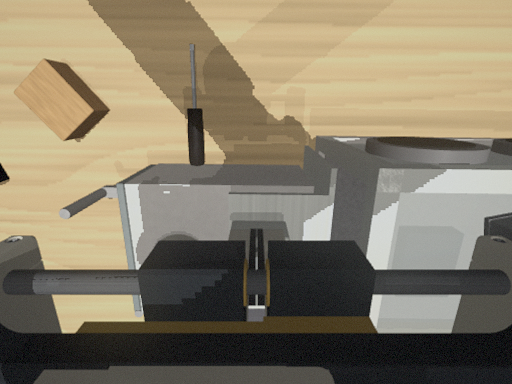

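Emit:
{"name": "move_arm", "arguments": {
  "deltas": [
    {"dp": [-1, 35, -3], "rotation": [0, 0, 0.4]},
    {"dp": [0, 35, 0], "rotation": [0, 0, 0]},
    {"dp": [0, 28, 0], "rotation": [0, 0, 0]},
    {"dp": [0, 4, 0], "rotation": [0, 0, 0]}
  ]
}}

```text
t: 2.15
eef_pos: [0.4509, 0.0967, 0.2066]
ee_rot: [-1.568, 0.01, 0.011]
force: [-0.5, -1.7, -1.3]
width: 0.0006
```

Emit:
{"name": "move_arm", "arguments": {
  "deltas": [
    {"dp": [18, 0, 0], "rotation": [0, 0, -0.5]},
    {"dp": [6, 0, 0], "rotation": [0, 0, 0]},
    {"dp": [4, 0, 0], "rotation": [0, 0, 0]},
    {"dp": [4, 0, 0], "rotation": [0, 0, 0]}
  ]
}}

```text
t: 2.48
eef_pos: [0.4825, 0.0944, 0.2072]
ee_rot: [-1.571, 0.004, 0.009]
force: [-3.4, 0.2, -1.6]
width: 0.0005
```

Emit:
{"name": "move_arm", "arguments": {
  "deltas": [
    {"dp": [0, 0, 0], "rotation": [0, 0, 0]},
    {"dp": [0, 0, 0], "rotation": [0, 0, 0]}
  ]
}}

```text
t: 2.65
eef_pos: [0.4826, 0.094, 0.208]
ee_rot: [-1.57, 0.005, 0.008]
force: [-1.5, -0.1, -1.3]
width: 0.0007
```

Emit:
{"name": "move_arm", "arguments": {
  "deltas": [
    {"dp": [3, 0, 0], "rotation": [0, 0, 0]},
    {"dp": [3, 0, 0], "rotation": [0, 0, 0]},
    {"dp": [3, 0, 0], "rotation": [0, 0, 0]}
  ]
}}

```text
t: 2.9
eef_pos: [0.4904, 0.0938, 0.2085]
ee_rot: [-1.569, 0.006, 0.007]
force: [-2.6, 0.4, -1.5]
width: 0.0008
```

Emit:
{"name": "move_arm", "arguments": {
  "deltas": [
    {"dp": [4, 0, 0], "rotation": [0, 0, 0]},
    {"dp": [4, 0, 0], "rotation": [0, 0, 0]},
    {"dp": [3, 0, 0], "rotation": [0, 0, 0]}
  ]
}}

```text
t: 3.15
eef_pos: [0.5019, 0.0938, 0.2085]
ee_rot: [-1.57, 0.007, 0.008]
force: [-3.0, 0.1, -0.7]
width: 0.0003
```

Emit:
{"name": "move_arm", "arguments": {
  "deltas": [
    {"dp": [4, 0, 0], "rotation": [0, 0, 0]},
    {"dp": [3, 0, 0], "rotation": [0, 0, 0]},
    {"dp": [3, 0, 0], "rotation": [0, 0, 0]}
  ]
}}

```text
t: 3.4
eef_pos: [0.5133, 0.0937, 0.2085]
ee_rot: [-1.57, 0.007, 0.008]
force: [-2.5, 0.1, 0.1]
width: 0.0003
```

Emit:
{"name": "move_arm", "arguments": {
  "deltas": [
    {"dp": [3, 0, 0], "rotation": [0, 0, 0]},
    {"dp": [0, 0, 0], "rotation": [0, 0, 0]}
  ]
}}

```text
t: 3.57
eef_pos: [0.5173, 0.0936, 0.2085]
ee_rot: [-1.571, 0.007, 0.007]
force: [-2.9, 0.6, 0.4]
width: 0.0008
```

Emit:
{"name": "move_arm", "arguments": {
  "deltas": [
    {"dp": [2, 0, 0], "rotation": [0, 0, 0]},
    {"dp": [0, 0, 0], "rotation": [0, 0, 0]}
  ]
}}

```text
t: 3.73
eef_pos: [0.5192, 0.0936, 0.2085]
ee_rot: [-1.571, 0.008, 0.007]
force: [-4.2, 1.5, 1.3]
width: 0.0001
```

Emit:
{"name": "move_arm", "arguments": {
  "deltas": [
    {"dp": [2, 0, 0], "rotation": [0, 0, 0]},
    {"dp": [0, 0, 0], "rotation": [0, 0, 0]}
  ]
}}

```text
t: 3.9
eef_pos: [0.5204, 0.0936, 0.2084]
ee_rot: [-1.571, 0.009, 0.007]
force: [-4.8, 0.8, 2.1]
width: -0.0001
```

Emit:
{"name": "move_arm", "arguments": {
  "deltas": [
    {"dp": [2, 0, 0], "rotation": [0, 0, 0]},
    {"dp": [0, 0, 0], "rotation": [0, 0, 0]}
  ]
}}

```text
t: 4.07
eef_pos: [0.5213, 0.0935, 0.2085]
ee_rot: [-1.57, 0.011, 0.007]
force: [-5.5, 0.1, 3.8]
width: 0.0005
```

Run:
```python
from station import arm
from h import *
for n in ["scene","top"]:
    f=arm.grab_frame(n); pickle.dump(f,open(f"{n}1.pkl","wb"))
    crop(f,*((230,120,360,240) if n=="scene" else (160,130,300,240)),5,n+"1.png")
print(arm.get_state()["force"])
```

```text
[-5.40123613  0.39157653  2.21702678]
```

View pics/scene1.png

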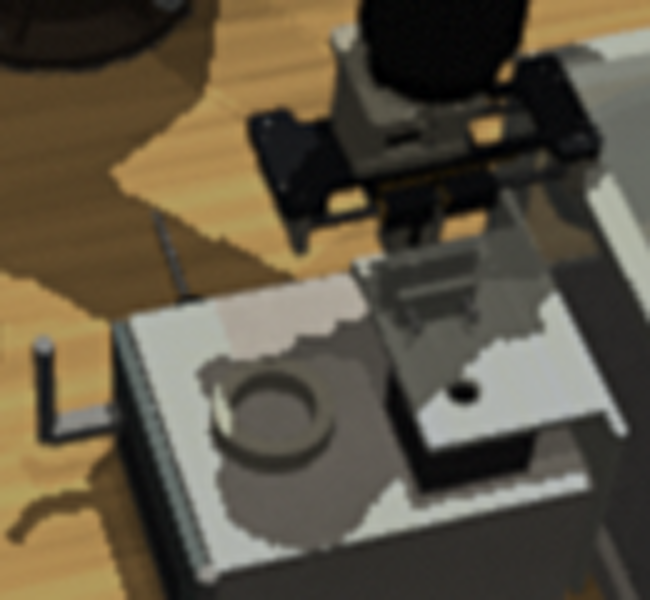

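View pics/top1.png

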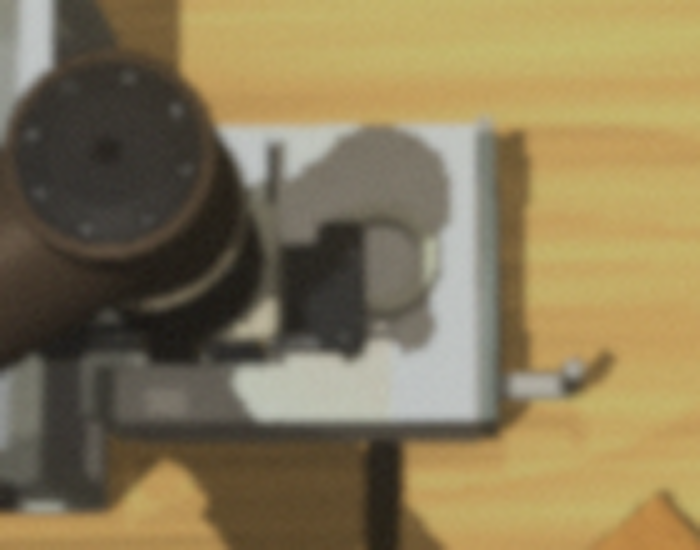

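Emit:
{"name": "move_arm", "arguments": {
  "deltas": [
    {"dp": [3, 0, 0], "rotation": [0, 0, 0]},
    {"dp": [2, 0, 0], "rotation": [0, 0, 0]},
    {"dp": [0, 0, 0], "rotation": [0, 0, 0]}
  ]
}}

```text
t: 4.42
eef_pos: [0.5234, 0.0935, 0.2085]
ee_rot: [-1.57, 0.015, 0.007]
force: [-8.6, 1.6, 3.2]
width: 0.0001
```

Run:
```python
from station import arm
from h import *
F=[]
for i in range(3):
    f=arm.grab_frame("scene"); F.append(arm.get_state()["force"])
print(np.round(F,2)); pickle.dump(f,open("scene2.pkl","wb"))
f1=pickle.load(open("scene1.pkl","rb"))
for g in (f1,f):
    W=cloud(g);x,y,z=W[...,0],W[...,1],W[...,2]
    m=(y>.068)&(y<.09)&(x>.56)&(x<.7)&(z>.174)&(z<.186); print("flange xmax",np.percentile(x[m],[95,99,100]))
```

```text
[[-7.01  1.45  3.53]
 [-6.61  1.16  3.11]
 [-7.42  1.64  3.51]]
flange xmax [0.6486381  0.65134969 0.65229997]
flange xmax [0.6495123  0.6515133  0.65266722]
```

Emit:
{"name": "move_arm", "arguments": {
  "deltas": [
    {"dp": [-5, 0, 0], "rotation": [0, 0, 0]},
    {"dp": [-10, 0, 0], "rotation": [0, 0, -0.6]},
    {"dp": [-25, 0, 0], "rotation": [0, 0, 0]},
    {"dp": [-20, -25, 0], "rotation": [0, 0, 0]},
    {"dp": [-10, -38, 0], "rotation": [0, 0, 0]}
  ]
}}

```text
t: 4.98
eef_pos: [0.4508, 0.0923, 0.2666]
ee_rot: [-1.574, 0.009, 0.005]
force: [0.9, 0.8, -0.5]
width: 0.0001
```

Emit:
{"name": "move_arm", "arguments": {
  "deltas": [
    {"dp": [0, -35, 0], "rotation": [0, 0, 0]},
    {"dp": [0, -5, 0], "rotation": [0, 0, 0]},
    {"dp": [0, 0, 0], "rotation": [0, 0, 0]}
  ],
  "jaw": 80
}}

```text
t: 5.23
eef_pos: [0.4529, 0.0935, 0.3172]
ee_rot: [-1.567, -0.008, 0.008]
force: [-0.7, 0.1, -1.0]
width: 0.015
```

Run:
```python
from station import arm
from h import *
f=wrist(arm,"w2"); s=f["state"]; print(s["t"],s["eef_pos"],s["ee_rot"],s["force"],s["width"])
f=arm.grab_frame("scene"); pickle.dump(f,open("scene3.pkl","wb")); crop(f,230,120,360,240,5,"scene3.png")
```

```text
5.2333 [0.45285044 0.09347559 0.31723951] [-1.56688054 -0.00814177  0.00784263] [-0.67474448  0.11847572 -1.00576063] 0.015007861408835246
```

View pics/w2.png

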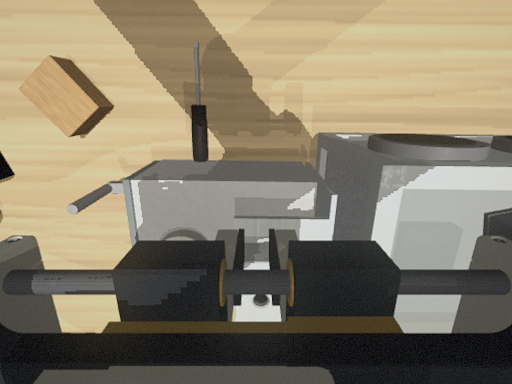

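View pics/scene3.png

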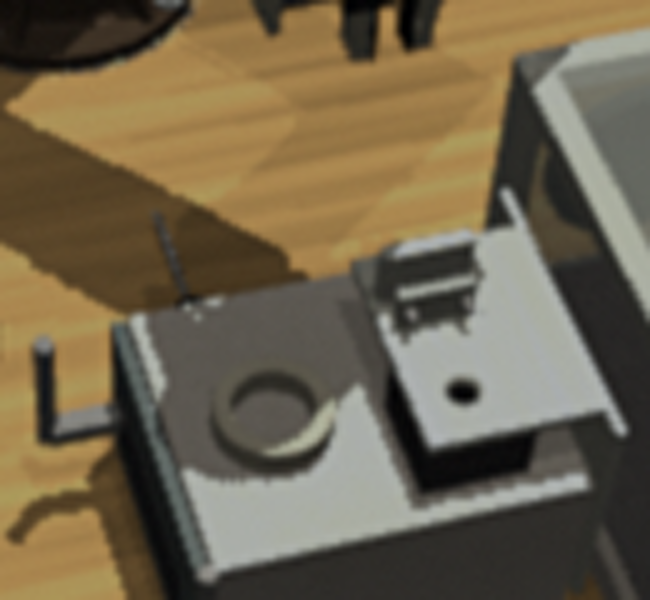

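Run:
```python
from h import *
f=pickle.load(open("w2.pkl","rb")); crop(f,225,280,300,325,8,"w2c.png")
for n,f,(u0,v0,u1,v1),th in (("w",f,(245,285,278,310),240),("s",pickle.load(open("scene3.pkl","rb")),(316,193,330,204),260)):
    g=f["pixels"][v0:v1,u0:u1].astype(int).sum(2); m=(g<th).astype(np.uint8)
    nn,lab,st,ce=cv2.connectedComponentsWithStats(m); 
    for i in range(1,nn):
        if st[i,4]>8: c=ce[i]+[u0,v0]; print(n,st[i],c,ray(f,*c,.18).round(4))
```

```text
w [  0   0  33  20 462] [262.76839827 292.32683983] [0.5992 0.1045 0.18  ]
s [ 3  3  7  5 25] [322.24 198.  ] [0.6162 0.101  0.18  ]
```

View pics/w2c.png

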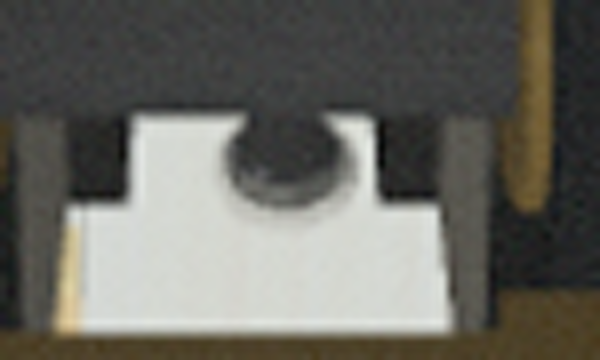

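Run:
```python
from h import *
f=pickle.load(open("w2.pkl","rb"))
for p in [(261.5,305.75),(253.2,299.5),(269.5,299.5)]: print(ray(f,*p,.18).round(4))
```

```text
[0.62   0.1031 0.18  ]
[0.6103 0.0923 0.18  ]
[0.6102 0.1133 0.18  ]
```

```bash
cat >> h.py <<'E'
def plan(s,goal,yaw,n,flat=True):
    """rows from state to goal pos with tool-down yaw, n rows"""
    T=tool(s); R0=Ro.from_matrix(T[:3,:3]); R1=Ro.from_euler("xyz",[-np.pi/2,0,yaw])
    # unwrap as pure yaw
    y0=s["ee_rot"][2]; p0=np.array(s["eef_pos"]); g=np.array(goal)
    out=[];R=R0
    for i in range(n):
        a=(i+1)/n; Rn=Ro.from_euler("xyz",[-np.pi/2,0,y0+(yaw-y0)*a])
        dp=R.inv().apply((g-p0)/n)*1000; rv=np.degrees((R.inv()*Rn).as_rotvec())
        out.append('{"dp": [%.0f, %.0f, %.0f], "rotation": [%.1f, %.1f, %.1f]}'%(*dp,*rv)); R=Rn
    for i in range(0,n,5): print("["+", ".join(out[i:i+5])+"]")
E
python3 - <<'E'
from station import arm
from h import *
s=arm.get_state(); print(s["q"],s["q"][0]+s["q"][5]+np.pi/2,s["ee_rot"])
plan(s,(.474,-.372,.26),np.radians(135),20)
E
```

```text
[ 6.32329762e-01 -5.60332499e-02 -2.86792191e-01  1.41022512e-03
 -1.33350113e+00 -2.19586984e+00] 0.0072562515665430816 [-1.56808497 -0.00610352  0.00757501]
[{"dp": [1, 3, -23], "rotation": [-0.1, -6.7, 0.4]}, {"dp": [-2, 3, -23], "rotation": [0.0, -6.7, 0.0]}, {"dp": [-5, 3, -23], "rotation": [0.0, -6.7, 0.0]}, {"dp": [-7, 3, -22], "rotation": [0.0, -6.7, -0.0]}, {"dp": [-10, 3, -21], "rotation": [0.0, -6.7, -0.0]}]
[{"dp": [-12, 3, -20], "rotation": [0.0, -6.7, 0.0]}, {"dp": [-14, 3, -18], "rotation": [0.0, -6.7, 0.0]}, {"dp": [-16, 3, -16], "rotation": [-0.0, -6.7, 0.0]}, {"dp": [-18, 3, -14], "rotation": [-0.0, -6.7, 0.0]}, {"dp": [-20, 3, -12], "rotation": [0.0, -6.7, -0.0]}]
[{"dp": [-21, 3, -10], "rotation": [0.0, -6.7, -0.0]}, {"dp": [-22, 3, -7], "rotation": [0.0, -6.7, 0.0]}, {"dp": [-23, 3, -5], "rotation": [0.0, -6.7, 0.0]}, {"dp": [-23, 3, -2], "rotation": [-0.0, -6.7, 0.0]}, {"dp": [-23, 3, 1], "rotation": [-0.0, -6.7, -0.0]}]
[{"dp": [-23, 3, 4], "rotation": [0.0, -6.7, -0.0]}, {"dp": [-22, 3, 6], "rotation": [-0.0, -6.7, -0.0]}, {"dp": [-22, 3, 9], "rotation": [0.0, -6.7, 0.0]}, {"dp": [-20, 3, 11], "rotation": [0.0, -6.7, 0.0]}, {"dp": [-19, 3, 14], "rotation": [0.0, -6.7, -0.0]}]
```

Emit:
{"name": "move_arm", "arguments": {
  "deltas": [
    {"dp": [1, 3, -23], "rotation": [0, -6.7, 0.4]},
    {"dp": [-2, 3, -23], "rotation": [0, -6.7, 0]},
    {"dp": [-5, 3, -23], "rotation": [0, -6.7, 0]},
    {"dp": [-7, 3, -22], "rotation": [0, -6.7, 0]},
    {"dp": [-10, 3, -21], "rotation": [0, -6.7, 0]}
  ],
  "jaw": 80
}}

```text
t: 5.75
eef_pos: [0.4578, -0.0234, 0.2939]
ee_rot: [-1.567, 0.003, 0.616]
force: [0.4, 0.5, 0.1]
width: 0.0562
```

Emit:
{"name": "move_arm", "arguments": {
  "deltas": [
    {"dp": [-12, 3, -20], "rotation": [0, -6.7, 0]},
    {"dp": [-14, 3, -18], "rotation": [0, -6.7, 0]},
    {"dp": [-16, 3, -16], "rotation": [0, -6.7, 0]},
    {"dp": [-18, 3, -14], "rotation": [0, -6.7, 0]},
    {"dp": [-20, 3, -12], "rotation": [0, -6.7, 0]}
  ]
}}

```text
t: 6.17
eef_pos: [0.4647, -0.1444, 0.2698]
ee_rot: [-1.558, 0.005, 1.23]
force: [1.4, 0.9, 0.2]
width: 0.0602
```

Emit:
{"name": "move_arm", "arguments": {
  "deltas": [
    {"dp": [-21, 3, -10], "rotation": [0, -6.7, 0]},
    {"dp": [-22, 3, -7], "rotation": [0, -6.7, 0]},
    {"dp": [-23, 3, -5], "rotation": [0, -6.7, 0]},
    {"dp": [-23, 3, -2], "rotation": [0, -6.7, 0]},
    {"dp": [-23, 3, 1], "rotation": [0, -6.7, 0]}
  ]
}}

```text
t: 6.58
eef_pos: [0.4747, -0.2665, 0.2448]
ee_rot: [-1.548, -0.007, 1.844]
force: [-0.5, -0.0, 0.8]
width: 0.0599
```

Run:
```python
from station import arm
from h import *
s=arm.get_state(); print(s["eef_pos"],s["ee_rot"],s["t"],s["width"])
plan(s,(.474,-.372,.25),np.radians(135),6)
```

```text
[ 0.47470278 -0.26652756  0.24483176] [-1.54824457 -0.00744073  1.84383706] 6.5833 0.059938301678543075
[{"dp": [-17, -1, 5], "rotation": [-1.3, -4.9, 0.5]}, {"dp": [-16, -1, 6], "rotation": [-0.0, -4.9, -0.0]}, {"dp": [-16, -1, 8], "rotation": [0.0, -4.9, 0.0]}, {"dp": [-15, -1, 9], "rotation": [0.0, -4.9, 0.0]}, {"dp": [-14, -1, 10], "rotation": [0.0, -4.9, 0.0]}]
[{"dp": [-13, -1, 11], "rotation": [0.0, -4.9, 0.0]}]
```

Emit:
{"name": "move_arm", "arguments": {
  "deltas": [
    {"dp": [-21, -1, 5], "rotation": [-1.3, -6, 0.5]},
    {"dp": [-20, -1, 7], "rotation": [0, -6, 0]},
    {"dp": [-19, -1, 9], "rotation": [0, -6, 0]},
    {"dp": [-18, -1, 11], "rotation": [0, -6, 0]},
    {"dp": [-16, -1, 13], "rotation": [0, -5, 0]}
  ]
}}

```text
t: 7.0
eef_pos: [0.4766, -0.3781, 0.2376]
ee_rot: [-1.566, -0.012, 2.376]
force: [0.4, 1.1, -0.6]
width: 0.0603
```

Run:
```python
from station import arm
from h import *
arm.grab_frame("wrist")
f=wrist(arm,"w3"); s=f["state"]; print(s["t"],s["eef_pos"],s["ee_rot"],s["force"],s["width"])
```

```text
7.05 [ 0.47644286 -0.38088666  0.23692575] [-1.56428695 -0.01203745  2.38183613] [ 1.65027538 -2.47862495  1.44331929] 0.06025564182682178
```

View pics/w3.png

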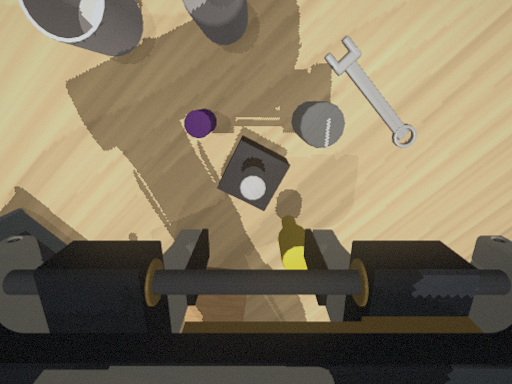

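Run:
```python
from station import arm
from h import *
f=pickle.load(open("w3.pkl","rb"))
W=cloud(f); 
px=f["pixels"].astype(int); 
m=np.zeros(px.shape[:2],bool); m[172:204,236:270]=True
m&=(px.min(2)>150); v,u=np.nonzero(m); c=(u.mean(),v.mean()); print(c,m.sum(),ray(f,*c,.096).round(4),W[int(c[1]),int(c[0])])
print(W[m].mean(0))
s=arm.get_state(); print(s["eef_pos"],s["ee_rot"])
```

```text
(np.float64(252.41239316239316), np.float64(187.26495726495727)) 468 [ 0.472  -0.3718  0.096 ] [ 0.47247507 -0.37160241  0.09580079]
[nan nan nan]
[ 0.47632299 -0.37925711  0.236868  ] [-1.56475607 -0.01236497  2.37154697]
```

Run:
```python
from station import arm
from h import *
s=arm.get_state()
plan(s,(.4725,-.372,.11),np.radians(135),4)
```

```text
[{"dp": [2, 32, -1], "rotation": [-0.3, 0.2, 0.7]}, {"dp": [2, 32, -1], "rotation": [0.0, 0.2, -0.0]}, {"dp": [2, 32, -1], "rotation": [0.0, 0.2, 0.0]}, {"dp": [2, 32, -1], "rotation": [0.0, 0.2, -0.0]}]
```

Emit:
{"name": "move_arm", "arguments": {
  "deltas": [
    {"dp": [2, 32, -1], "rotation": [-0.3, 0.2, 0.7]},
    {"dp": [2, 32, -1], "rotation": [0, 0.2, 0]},
    {"dp": [2, 32, -1], "rotation": [0, 0.2, 0]},
    {"dp": [2, 30, -1], "rotation": [0, 0.2, 0]},
    {"dp": [0, 2, 0], "rotation": [0, 0, 0]}
  ]
}}

```text
t: 7.52
eef_pos: [0.4715, -0.3715, 0.1]
ee_rot: [-1.569, -0.0, 2.346]
force: [-0.8, 0.5, -0.8]
width: 0.0604
```

Run:
```python
from station import arm
from h import *
f=wrist(arm,"w4"); s=f["state"]; print(s["t"],s["eef_pos"],s["ee_rot"],s["force"],s["width"])
plan(s,(.4725,-.372,.060),np.radians(135),3)
```

```text
7.5167 [ 0.47147128 -0.37149795  0.10004259] [-1.56929230e+00 -9.83961747e-05  2.34579148e+00] [-0.78988082  0.54405207 -0.80950206] 0.0604117764202246
[{"dp": [-0, 13, -0], "rotation": [-0.1, -0.2, 0.0]}, {"dp": [-0, 13, -0], "rotation": [0.0, -0.2, 0.0]}, {"dp": [-0, 13, -0], "rotation": [0.0, -0.2, -0.0]}]
```

View pics/w4.png

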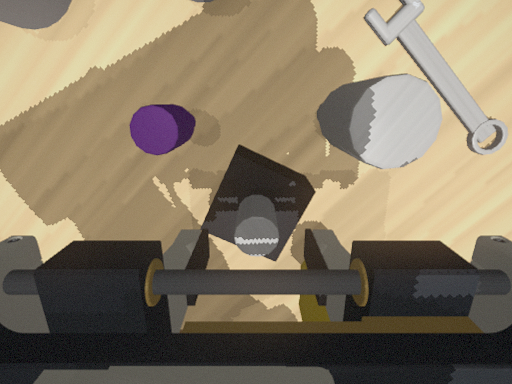

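Emit:
{"name": "move_arm", "arguments": {
  "deltas": [
    {"dp": [0, 14, 0], "rotation": [0, 0, 0]},
    {"dp": [0, 13, 0], "rotation": [0, 0, 0]},
    {"dp": [0, 9, 0], "rotation": [0, 0, 0]},
    {"dp": [0, 0, 0], "rotation": [0, 0, 0]}
  ]
}}

```text
t: 7.9
eef_pos: [0.4754, -0.3735, 0.0693]
ee_rot: [-1.569, 0.006, 2.347]
force: [-0.9, 0.1, -0.2]
width: 0.0603
```

Emit:
{"name": "move_arm", "arguments": {
  "deltas": [
    {"dp": [3, 9, 1], "rotation": [0, 0, -0.3]},
    {"dp": [0, 0, 0], "rotation": [0, 0, 0]}
  ]
}}

```text
t: 8.07
eef_pos: [0.4739, -0.3726, 0.0619]
ee_rot: [-1.57, 0.003, 2.347]
force: [-0.3, 0.3, -1.8]
width: 0.0598
```

Close on the head.

Emit:
{"name": "move_arm", "arguments": {
  "deltas": [
    {"dp": [1, 2, 0], "rotation": [0, 0, 0]},
    {"dp": [0, 0, 0], "rotation": [0, 0, 0]},
    {"dp": [0, 0, 0], "rotation": [0, 0, 0]},
    {"dp": [0, 0, 0], "rotation": [0, 0, 0]},
    {"dp": [0, 0, 0], "rotation": [0, 0, 0]}
  ],
  "jaw": 255,
  "squeeze": 40
}}

```text
t: 8.48
eef_pos: [0.4747, -0.3727, 0.0627]
ee_rot: [-1.571, 0.008, 2.348]
force: [-2.1, -2.0, 1.9]
width: 0.0325
```

Emit:
{"name": "move_arm", "arguments": {
  "deltas": [
    {"dp": [0, 0, 0], "rotation": [0, 0, 0]},
    {"dp": [0, 0, 0], "rotation": [0, 0, 0]}
  ]
}}

```text
t: 8.65
eef_pos: [0.4746, -0.3726, 0.0628]
ee_rot: [-1.571, 0.007, 2.347]
force: [0.4, -0.3, -2.3]
width: 0.0293
```

Emit:
{"name": "move_arm", "arguments": {
  "deltas": [
    {"dp": [0, -15, 0], "rotation": [0, 0, 0]},
    {"dp": [0, -30, 0], "rotation": [0, 0, 0]},
    {"dp": [0, -38, 0], "rotation": [0, 0, 0]},
    {"dp": [0, -38, 0], "rotation": [0, 0, 0]},
    {"dp": [0, -38, 0], "rotation": [0, 0, 0]}
  ]
}}

```text
t: 9.07
eef_pos: [0.4692, -0.3698, 0.2159]
ee_rot: [-1.565, -0.01, 2.346]
force: [0.8, -0.1, -2.5]
width: 0.0295
```

Run:
```python
from station import arm
from h import *
s=arm.get_state(); print(s["t"],s["eef_pos"],s["ee_rot"],s["force"],s["width"])
plan(s,(.611,.085,.31),np.radians(90),15)
```

```text
9.0667 [ 0.46924024 -0.36976728  0.2158695 ] [-1.56505292 -0.01002346  2.34554106] [ 0.75424247 -0.1021572  -2.51393635] 0.029503329049751854
[{"dp": [15, -6, -28], "rotation": [-0.3, 3.0, 0.6]}, {"dp": [16, -6, -27], "rotation": [0.0, 3.0, 0.0]}, {"dp": [18, -6, -26], "rotation": [0.0, 3.0, -0.0]}, {"dp": [19, -6, -25], "rotation": [0.0, 3.0, 0.0]}, {"dp": [20, -6, -24], "rotation": [0.0, 3.0, 0.0]}]
[{"dp": [22, -6, -23], "rotation": [0.0, 3.0, -0.0]}, {"dp": [23, -6, -22], "rotation": [0.0, 3.0, 0.0]}, {"dp": [24, -6, -21], "rotation": [-0.0, 3.0, -0.0]}, {"dp": [25, -6, -20], "rotation": [0.0, 3.0, 0.0]}, {"dp": [26, -6, -18], "rotation": [0.0, 3.0, 0.0]}]
[{"dp": [27, -6, -17], "rotation": [0.0, 3.0, -0.0]}, {"dp": [28, -6, -15], "rotation": [0.0, 3.0, 0.0]}, {"dp": [28, -6, -14], "rotation": [-0.0, 3.0, 0.0]}, {"dp": [29, -6, -13], "rotation": [-0.0, 3.0, -0.0]}, {"dp": [30, -6, -11], "rotation": [0.0, 3.0, -0.0]}]
```

Emit:
{"name": "move_arm", "arguments": {
  "deltas": [
    {"dp": [15, -15, -28], "rotation": [-0.3, 3, 0.6]},
    {"dp": [16, -15, -27], "rotation": [0, 3, 0]},
    {"dp": [18, -15, -26], "rotation": [0, 3, 0]},
    {"dp": [19, -15, -25], "rotation": [0, 3, 0]},
    {"dp": [20, -15, -24], "rotation": [0, 3, 0]}
  ]
}}

```text
t: 9.48
eef_pos: [0.5173, -0.2203, 0.3]
ee_rot: [-1.575, 0.007, 2.065]
force: [-0.2, -0.4, -2.1]
width: 0.0294
```

Emit:
{"name": "move_arm", "arguments": {
  "deltas": [
    {"dp": [22, -3, -23], "rotation": [0, 3, 0]},
    {"dp": [23, -3, -22], "rotation": [0, 3, 0]},
    {"dp": [24, -3, -21], "rotation": [0, 3, 0]},
    {"dp": [25, -3, -20], "rotation": [0, 3, 0]},
    {"dp": [26, -3, -18], "rotation": [0, 3, 0]}
  ]
}}

```text
t: 9.9
eef_pos: [0.5695, -0.0617, 0.3195]
ee_rot: [-1.583, 0.006, 1.789]
force: [0.3, -0.4, -1.6]
width: 0.0294
```

Run:
```python
from station import arm
from h import *
s=arm.get_state(); print(s["t"],s["eef_pos"],s["ee_rot"],s["force"],s["width"])
plan(s,(.611,.045,.31),np.radians(90),5)
```

```text
9.9 [ 0.56946881 -0.06169635  0.31954109] [-1.58257261  0.00617621  1.78931004] [ 0.31318852 -0.41634318 -1.62086387] 0.029374659887998842
[{"dp": [19, 2, -13], "rotation": [0.7, 2.5, -0.3]}, {"dp": [20, 2, -12], "rotation": [0.0, 2.5, 0.0]}, {"dp": [20, 2, -11], "rotation": [-0.0, 2.5, -0.0]}, {"dp": [21, 2, -10], "rotation": [0.0, 2.5, 0.0]}, {"dp": [21, 2, -9], "rotation": [0.0, 2.5, 0.0]}]
```

Emit:
{"name": "move_arm", "arguments": {
  "deltas": [
    {"dp": [19, 2, -12], "rotation": [0.7, 2.5, -0.3]},
    {"dp": [20, 2, -11], "rotation": [0, 2.5, 0]},
    {"dp": [20, 2, -10], "rotation": [0, 2.5, 0]},
    {"dp": [18, 2, -7], "rotation": [0, 2.5, 0]},
    {"dp": [8, 0, -2], "rotation": [0, 2.5, 0]}
  ]
}}

```text
t: 10.32
eef_pos: [0.5999, 0.0387, 0.3103]
ee_rot: [-1.569, -0.001, 1.563]
force: [-0.3, -0.3, -2.7]
width: 0.0294
```

Emit:
{"name": "move_arm", "arguments": {
  "deltas": [
    {"dp": [0, 0, 0], "rotation": [0, 0, 0]}
  ]
}}

```text
t: 10.4
eef_pos: [0.6, 0.0406, 0.3094]
ee_rot: [-1.567, -0.001, 1.563]
force: [-0.8, 0.0, -1.5]
width: 0.0289
```

Run:
```python
from station import arm
from h import *
f=wrist(arm,"w5"); s=f["state"]; print(s["t"],s["eef_pos"],s["ee_rot"],s["force"],s["width"])
```

```text
10.4 [0.59997663 0.04056282 0.30939768] [-1.56724110e+00 -1.02333232e-03  1.56265132e+00] [-0.83276277  0.02676139 -1.53231181] 0.028929238726013336
```

View pics/w5.png

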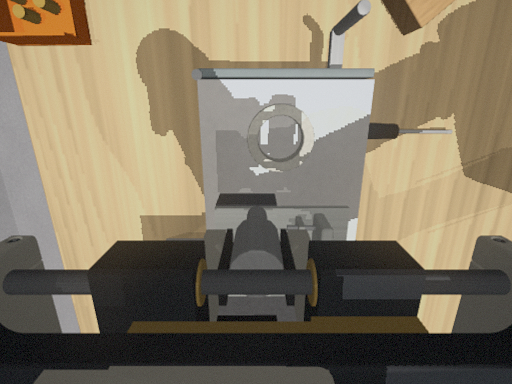

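Run:
```python
from h import *
f=pickle.load(open("w5.pkl","rb")); 
T=np.linalg.inv(f["cam_to_world"])
def proj(p):
    c=T@np.append(p,1); return (f["fx"]*c[0]/c[2]+f["cx"],f["fy"]*c[1]/c[2]+f["cy"])
s=f["state"]; tt=tool(s)
print("hole",proj((.611,.103,.18)),"nose",proj((tt@[0,.057,0,1])[:3]),"shoulder",proj((tt@[0,.0125,0,1])[:3]))
for c in [(.467,-.0785,.13),(.667,-.0785,.13),(.467,.04,.13),(.667,.04,.13)]: print(c,np.round(proj(c),1))
crop(f,190,60,390,250,4,"w5a.png"); crop(f,225,190,300,325,5,"w5b.png")
```

```text
hole (np.float64(246.13577925805572), np.float64(235.7603495767185)) nose (np.float64(255.5773717041429), np.float64(207.75602659538546)) shoulder (np.float64(255.48685755512903), np.float64(231.3309096109232))
(0.467, -0.0785, 0.13) [373.1  67.7]
(0.667, -0.0785, 0.13) [194.3  69.1]
(0.467, 0.04, 0.13) [361.5 171. ]
(0.667, 0.04, 0.13) [201.6 172.4]
```

View pics/w5a.png

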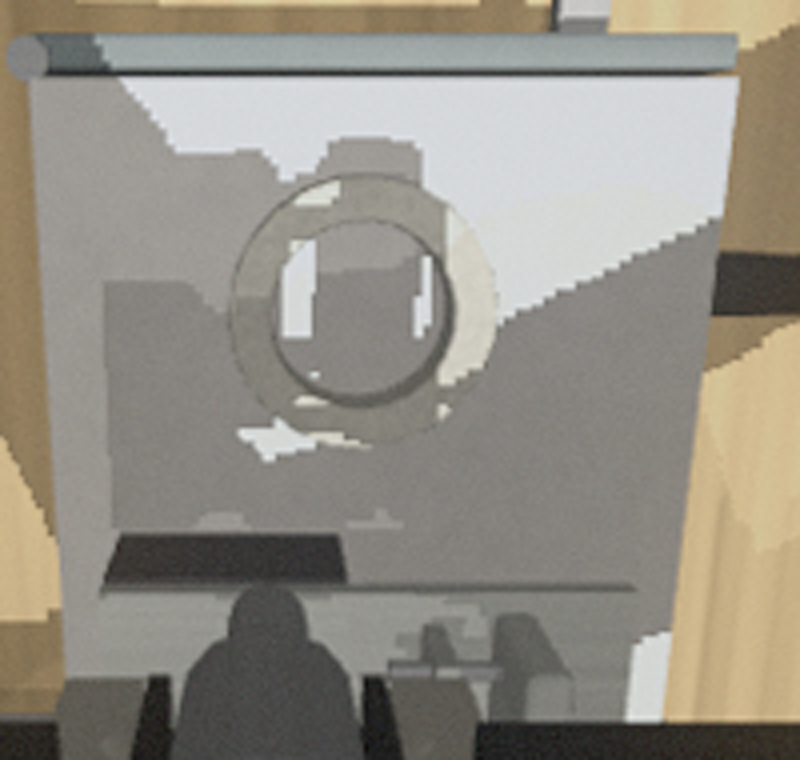

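View pics/w5b.png

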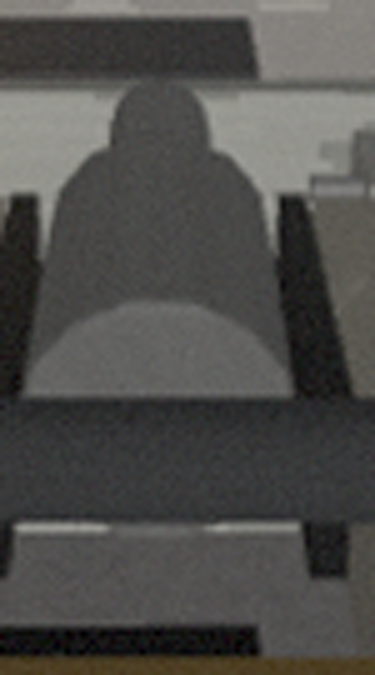

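Run:
```python
from h import *
f=pickle.load(open("w5.pkl","rb")); 
for p,z in [((215.75,205.75),.17),((276.75,205.75),.17),((220.5,193.5),.13),((274.3,193.5),.13)]: print("block",ray(f,*p,z).round(4))
# roof edges: crop left (30,80)->(68,670); right (738,80)->(668,670)
for (a,b) in [(30,80),(738,80),(55,470),(692,470)]: print("roof",ray(f,190+a/4,60+b/4,.13).round(4))
print("door far top", ray(f,190+400/4,60+33/4,.129), ray(f,190+400/4,60+72/4,.129))
print("nose ",ray(f,256.8,207.5,.2525), f["state"]["eef_pos"])
```

```text
block [0.6455 0.0696 0.17  ]
block [0.5756 0.0703 0.17  ]
block [0.6447 0.068  0.13  ]
block [0.5757 0.0687 0.13  ]
roof [ 0.6642 -0.0672  0.13  ]
roof [ 0.4639 -0.0657  0.13  ]
roof [0.6647 0.0467 0.13  ]
roof [0.4642 0.0485 0.13  ]
door far top [ 0.55989842 -0.07869678  0.129     ] [ 0.5595958  -0.06856055  0.129     ]
nose  [0.59875536 0.04036496 0.2525    ] [0.59997663 0.04056282 0.30939768]
```

Emit:
{"name": "move_arm", "arguments": {
  "deltas": [
    {"dp": [30, 0, -6], "rotation": [-0.2, -0.3, 0]},
    {"dp": [30, 10, -5], "rotation": [0, 0, 0]},
    {"dp": [4, 20, -1], "rotation": [0, 0, 0]},
    {"dp": [0, 12, 0], "rotation": [0, 0, 0]},
    {"dp": [0, 0, 0], "rotation": [0, 0, 0]}
  ]
}}

```text
t: 10.87
eef_pos: [0.6116, 0.1034, 0.2665]
ee_rot: [-1.571, -0.001, 1.575]
force: [-1.2, -0.7, -3.0]
width: 0.0292
```

Run:
```python
from station import arm
from h import *
f=wrist(arm,"w6"); s=f["state"]; print(s["t"],s["eef_pos"],s["ee_rot"],s["force"],s["width"])
crop(f,180,150,330,260,5,"w6a.png")
g=arm.grab_frame("scene"); pickle.dump(g,open("scene6.pkl","wb")); crop(g,270,120,370,220,6,"scene6.png")
```

```text
10.8667 [0.61163856 0.10340105 0.26647495] [-1.57120095e+00 -1.29189700e-03  1.57464201e+00] [-1.23533738 -0.67201248 -3.0234559 ] 0.02923908474343399
```

View pics/w6a.png

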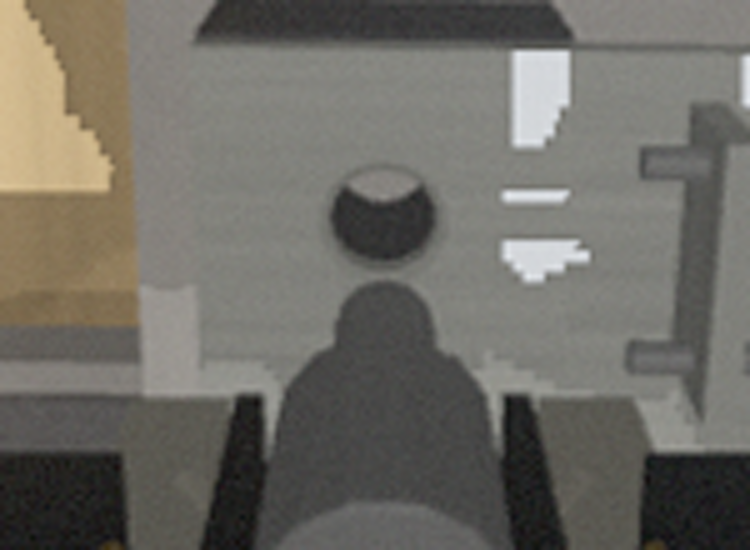

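View pics/scene6.png

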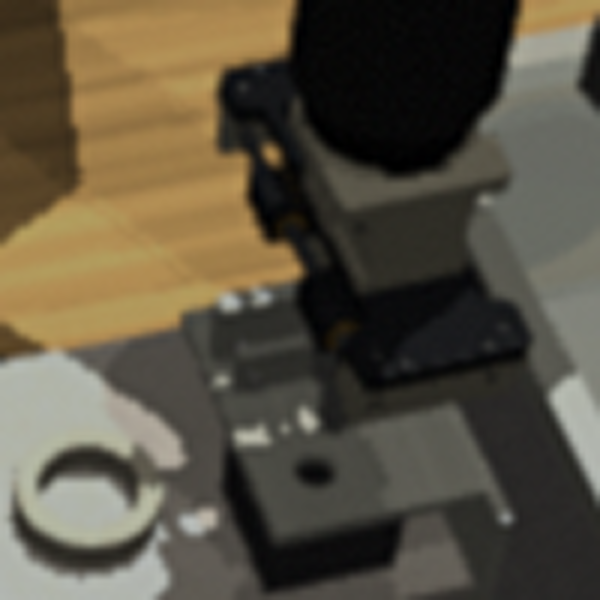

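Run:
```python
from h import *
f=pickle.load(open("w6.pkl","rb")); s=f["state"]; tt=tool(s); T=np.linalg.inv(f["cam_to_world"])
def proj(p):
    c=T@np.append(p,1); return np.round((f["fx"]*c[0]/c[2]+f["cx"],f["fy"]*c[1]/c[2]+f["cy"]),2)
print("hole",ray(f,256.7,193.1,.18).round(4))
for d in (.055,.057): print("nose c",proj((tt@[0,d,0,1])[:3]))
# visible silhouette of shank circle r=8 slightly above, and nose
for d,r in ((.057,.005),(.057,.008),(.05,.008)): print(d,r,[proj((tt@[r*c,d,r*q,1])[:3]).tolist() for c,q in ((-1,0),(0,1),(0,-1))])
# hole rim check
print([proj((.6108+.01*c,.1035+.01*q,.18)).tolist() for c,q in ((1,0),(-1,0),(0,1),(0,-1))])
```

```text
hole [0.6107 0.1003 0.18  ]
nose c [255.59 208.62]
nose c [255.6  207.75]
0.057 0.005 [[255.59, 202.1], [261.6, 207.75], [249.59, 207.75]]
0.057 0.008 [[255.59, 198.67], [265.2, 207.75], [245.99, 207.75]]
0.05 0.008 [[255.58, 201.56], [265.48, 210.87], [245.69, 210.87]]
[[245.86, 196.31], [267.29, 196.39], [256.52, 206.38], [256.62, 186.09]]
```

Run:
```python
from h import *
f=pickle.load(open("w6.pkl","rb")); s=f["state"]; tt=tool(s); T=np.linalg.inv(f["cam_to_world"])
th=np.linspace(0,2*np.pi,73)
def ext(d,r,ox,oz):
    P=np.stack([ox+r*np.cos(th),d+0*th,oz+r*np.sin(th),1+0*th],1)@tt.T@T.T
    u=f["fx"]*P[:,0]/P[:,2]+f["cx"]; v=f["fy"]*P[:,1]/P[:,2]+f["cy"]; return v.min().round(1),u.min().round(1),u.max().round(1)
for ox in (0,.002,.004,.006):
    print(ox,"nose5",ext(.057,.005,ox,0),"shank",ext(.05,.008,ox,0),"shoulder",ext(.0128,.015,ox,0),"top",ext(-.0332,.015,ox,0))
crop(f,220,195,300,275,8,"w6b.png")
```

```text
0 nose5 (np.float64(202.1), np.float64(249.6), np.float64(261.6)) shank (np.float64(201.6), np.float64(245.7), np.float64(265.5)) shoulder (np.float64(210.6), np.float64(233.5), np.float64(277.5)) top (np.float64(244.2), np.float64(226.8), np.float64(284.0))
0.002 nose5 (np.float64(204.4), np.float64(249.6), np.float64(261.6)) shank (np.float64(203.9), np.float64(245.7), np.float64(265.5)) shoulder (np.float64(213.4), np.float64(233.6), np.float64(277.4)) top (np.float64(247.7), np.float64(226.9), np.float64(283.8))
0.004 nose5 (np.float64(206.6), np.float64(249.6), np.float64(261.6)) shank (np.float64(206.2), np.float64(245.7), np.float64(265.4)) shoulder (np.float64(216.2), np.float64(233.6), np.float64(277.4)) top (np.float64(251.2), np.float64(227.0), np.float64(283.7))
0.006 nose5 (np.float64(208.9), np.float64(249.6), np.float64(261.6)) shank (np.float64(208.6), np.float64(245.8), np.float64(265.4)) shoulder (np.float64(219.0), np.float64(233.7), np.float64(277.3)) top (np.float64(254.6), np.float64(227.1), np.float64(283.6))
```

View pics/w6b.png

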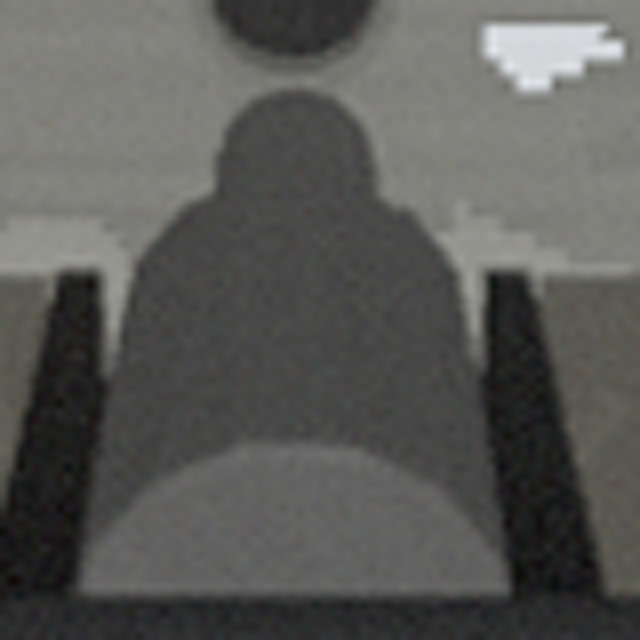

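Emit:
{"name": "move_arm", "arguments": {
  "deltas": [
    {"dp": [-6.5, 8, 0], "rotation": [0, 0, 0]},
    {"dp": [0, 10, 0], "rotation": [0, 0, 0]},
    {"dp": [0, 2, 0], "rotation": [0, 0, 0]},
    {"dp": [0, 0, 0], "rotation": [0, 0, 0]}
  ]
}}

```text
t: 11.3
eef_pos: [0.6136, 0.0935, 0.2504]
ee_rot: [-1.578, -0.003, 1.572]
force: [0.4, -1.0, -1.9]
width: 0.0296
```

Run:
```python
from station import arm
from h import *
f=wrist(arm,"w7"); s=f["state"]; print(s["t"],s["eef_pos"],s["ee_rot"],s["force"],s["width"])
crop(f,200,160,310,270,7,"w7a.png")
g=arm.grab_frame("scene"); pickle.dump(g,open("scene7.pkl","wb")); crop(g,290,150,360,220,8,"scene7.png")
```

```text
11.3 [0.61359704 0.09346641 0.25044785] [-1.57822412 -0.00273485  1.57246124] [ 0.38476596 -0.98429059 -1.88607781] 0.029614071742797662
```

View pics/w7a.png

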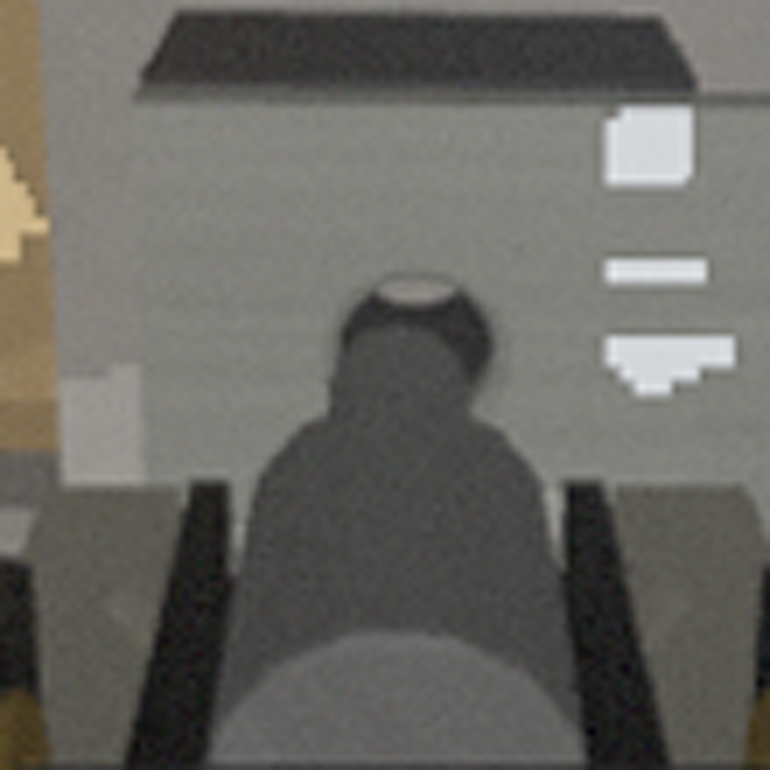

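View pics/scene7.png

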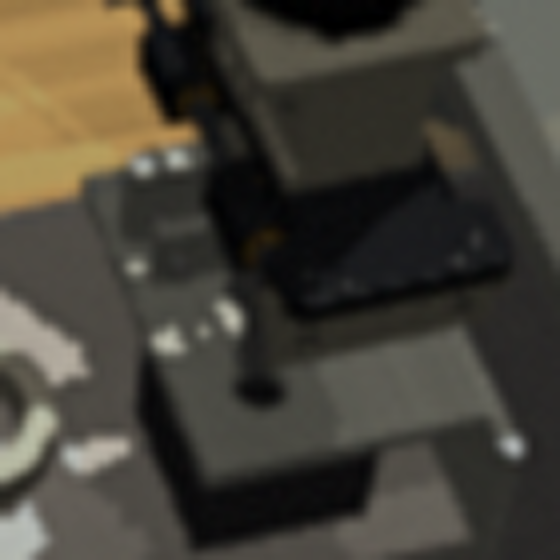

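```bash
cat > fit.py <<'E'
from h import *
import sys
def run(name,hx,htop,nx,ntop,L=.057):
    f=pickle.load(open(name+".pkl","rb")); s=f["state"]; tt=tool(s); T=np.linalg.inv(f["cam_to_world"]); th=np.linspace(0,2*np.pi,73)
    def pr(P):
        P=P@T.T; return f["fx"]*P[:,0]/P[:,2]+f["cx"], f["fy"]*P[:,1]/P[:,2]+f["cy"]
    from scipy.optimize import fsolve
    def hole(p):
        u,v=pr(np.stack([p[0]+.01*np.cos(th),p[1]+.01*np.sin(th),.18+0*th,1+0*th],1)); return [(u.min()+u.max())/2-hx,v.min()-htop]
    def pin(p):
        v=[];
        for d,r in ((L,.005),(L-.007,.008)):
            u,w=pr(np.stack([p[0]+r*np.cos(th),d+0*th,p[1]+r*np.sin(th),1+0*th],1)@tt.T); v.append(w.min())
        return [(u.min()+u.max())/2-nx,min(v)-ntop]
    h=fsolve(hole,[.611,.102]); o=fsolve(pin,[0,0]); n=(tt@[o[0],L,o[1],1])[:3]
    print(name,"hole",h.round(4),"pin tool off",o.round(4),"nose",n.round(4),"need world",((h-n[:2])*1000).round(1))
run("w6",256.7,183,257.2,206.3)
run("w7",260.0,198.9,257.4,206.4)
E
python3 fit.py
```

```text
w6 hole [0.6107 0.1005] pin tool off [0.0041 0.0013] nose [0.6103 0.1075 0.2095] need world [ 0.4 -7. ]
w7 hole [0.6102 0.1005] pin tool off [0.0041 0.0015] nose [0.6125 0.0978 0.1935] need world [-2.3  2.8]
```

Emit:
{"name": "move_arm", "arguments": {
  "deltas": [
    {"dp": [2.9, 0, 2], "rotation": [0.4, 0, 0]},
    {"dp": [0, 0, 0], "rotation": [0, 0, 0]},
    {"dp": [0, 0, 0], "rotation": [0, 0, 0]}
  ]
}}

```text
t: 11.65
eef_pos: [0.6119, 0.097, 0.2518]
ee_rot: [-1.572, -0.003, 1.573]
force: [-0.2, -0.4, -1.3]
width: 0.0294
```

Emit:
{"name": "move_arm", "arguments": {
  "deltas": [
    {"dp": [-0.5, 5, 0], "rotation": [0, 0, 0]},
    {"dp": [0.5, 5, 0.3], "rotation": [0, 0, 0]},
    {"dp": [0, 0, 0], "rotation": [0, 0, 0]}
  ]
}}

```text
t: 11.9
eef_pos: [0.6119, 0.0976, 0.2415]
ee_rot: [-1.573, -0.004, 1.573]
force: [-0.2, -0.5, -2.4]
width: 0.0294
```

Emit:
{"name": "move_arm", "arguments": {
  "deltas": [
    {"dp": [-1, 4, 0.2], "rotation": [0.1, 0, 0]},
    {"dp": [-0.3, 3, 0], "rotation": [0, 0, 0]},
    {"dp": [0, 3, 0], "rotation": [0, 0, 0]}
  ]
}}

```text
t: 12.15
eef_pos: [0.6118, 0.0963, 0.2307]
ee_rot: [-1.572, -0.004, 1.574]
force: [0.4, -0.7, -1.8]
width: 0.0291
```

Run:
```python
from station import arm
from h import *
f=wrist(arm,"w8"); s=f["state"]; print(s["t"],s["eef_pos"],s["ee_rot"],s["force"],s["width"])
crop(f,200,160,310,270,7,"w8a.png")
```

```text
12.15 [0.61177821 0.09631997 0.23068802] [-1.57155406 -0.00375523  1.57363289] [ 0.37475686 -0.70786853 -1.79297236] 0.029115557809621037
```

View pics/w8a.png

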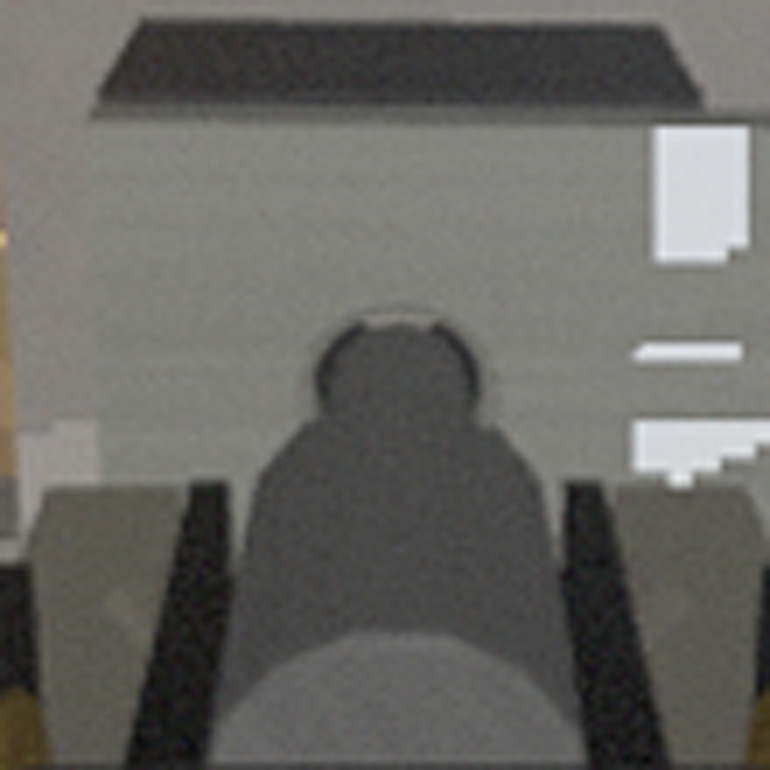

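Emit:
{"name": "move_arm", "arguments": {
  "deltas": [
    {"dp": [0, 5, 0], "rotation": [0, 0, 0]},
    {"dp": [0, 5, 0], "rotation": [0, 0, 0]},
    {"dp": [0, 3, 0], "rotation": [0, 0, 0]}
  ]
}}

```text
t: 12.45
eef_pos: [0.612, 0.0969, 0.2162]
ee_rot: [-1.572, -0.005, 1.573]
force: [0.3, 2.2, -0.7]
width: 0.0295
```

Emit:
{"name": "move_arm", "arguments": {
  "deltas": [
    {"dp": [0, 4, 0], "rotation": [0, 0, 0]},
    {"dp": [0, 4, 0], "rotation": [0, 0, 0]},
    {"dp": [0, 2, 0], "rotation": [0, 0, 0]}
  ]
}}

```text
t: 12.7
eef_pos: [0.612, 0.0973, 0.2048]
ee_rot: [-1.572, -0.005, 1.574]
force: [-0.4, 0.3, -1.7]
width: 0.0295
```

Emit:
{"name": "move_arm", "arguments": {
  "deltas": [
    {"dp": [-0.5, 4, 0], "rotation": [0, 0, 0]},
    {"dp": [0, 3, 0], "rotation": [0, 0, 0]},
    {"dp": [0, 0, 0], "rotation": [0, 0, 0]}
  ]
}}

```text
t: 12.95
eef_pos: [0.6121, 0.0974, 0.1967]
ee_rot: [-1.572, -0.006, 1.574]
force: [0.4, 1.2, -2.1]
width: 0.0293
```

Emit:
{"name": "move_arm", "arguments": {
  "deltas": [
    {"dp": [0, 3, 0], "rotation": [0, 0, 0]},
    {"dp": [0, 2, 0], "rotation": [0, 0, 0]},
    {"dp": [0, 0, 0], "rotation": [0, 0, 0]}
  ]
}}

```text
t: 13.2
eef_pos: [0.6123, 0.0974, 0.193]
ee_rot: [-1.573, -0.006, 1.575]
force: [-0.0, 0.8, -2.2]
width: 0.0296
```

Emit:
{"name": "move_arm", "arguments": {
  "deltas": [
    {"dp": [0, 2, 0], "rotation": [0, 0, 0]},
    {"dp": [0, 2, 0], "rotation": [0, 0, 0]},
    {"dp": [0, 2, 0], "rotation": [0, 0, 0]}
  ]
}}

```text
t: 13.45
eef_pos: [0.6124, 0.0976, 0.1927]
ee_rot: [-1.577, -0.006, 1.576]
force: [-6.4, 1.9, 11.8]
width: 0.0292
```

Emit:
{"name": "move_arm", "arguments": {
  "deltas": [
    {"dp": [0, 2, 0], "rotation": [0, 0, 0]},
    {"dp": [0, 0, 0], "rotation": [0, 0, 0]}
  ]
}}

```text
t: 13.62
eef_pos: [0.6122, 0.0975, 0.1934]
ee_rot: [-1.579, -0.006, 1.577]
force: [-0.2, 1.6, -3.1]
width: 0.0291
```

Emit:
{"name": "move_arm", "arguments": {
  "deltas": [
    {"dp": [0, 0, 0], "rotation": [0, 0, 0]},
    {"dp": [0, 0, 0], "rotation": [0, 0, 0]},
    {"dp": [0, 0, 0], "rotation": [0, 0, 0]}
  ],
  "jaw": 130
}}

```text
t: 13.87
eef_pos: [0.6126, 0.0968, 0.1937]
ee_rot: [-1.58, -0.005, 1.577]
force: [-0.6, -0.0, -0.3]
width: 0.0411
```

Emit:
{"name": "move_arm", "arguments": {
  "deltas": [
    {"dp": [0, -10, 0], "rotation": [0, 0, 0]},
    {"dp": [0, -25, 0], "rotation": [0, 0, 0]},
    {"dp": [0, -35, 0], "rotation": [0, 0, 0]},
    {"dp": [-30, -15, 0], "rotation": [0, 0, 0]},
    {"dp": [-40, 0, 0], "rotation": [0, 0, 0]}
  ]
}}

```text
t: 14.28
eef_pos: [0.6124, 0.0283, 0.2816]
ee_rot: [-1.576, -0.001, 1.583]
force: [2.7, -0.7, 0.4]
width: 0.0426
```

Emit:
{"name": "move_arm", "arguments": {
  "deltas": [
    {"dp": [-40, 0, 0], "rotation": [0, 0, 0]},
    {"dp": [-40, 0, 0], "rotation": [0, 0, 0]}
  ]
}}

```text
t: 14.45
eef_pos: [0.6145, -0.0533, 0.2854]
ee_rot: [-1.581, -0.001, 1.587]
force: [1.1, 0.6, 0.2]
width: 0.0429
```

Run:
```python
from station import arm
from h import *
s=arm.get_state(); print(s["t"],s["eef_pos"],s["ee_rot"],s["force"],s["width"])
g=arm.grab_frame("scene"); pickle.dump(g,open("scene9.pkl","wb")); crop(g,220,120,370,240,5,"scene9.png")
W=cloud(g);x,y,z=W[...,0],W[...,1],W[...,2]
m=(np.hypot(x-.612,y-.102)<.025)&(z>.205)&(z<.3); print(m.sum(),np.percentile(z[m],[50,90,98]),W[m][W[m][:,2]>np.percentile(z[m],70)].mean(0))
g=arm.grab_frame("top"); pickle.dump(g,open("top9.pkl","wb")); crop(g,160,130,300,240,5,"top9.png")
W=cloud(g);x,y,z=W[...,0],W[...,1],W[...,2]
m=(np.hypot(x-.612,y-.102)<.025)&(z>.205)&(z<.3); print(m.sum(),np.percentile(z[m],[50,90,98]) if m.any() else 0)
```

```text
14.45 [ 0.61445602 -0.05326969  0.2854435 ] [-1.58076835e+00 -1.18127371e-03  1.58662646e+00] [1.08118316 0.62873826 0.18200941] 0.04290697454048363
104 [0.22319652 0.22766615 0.22967725] [0.61561538 0.0978462  0.22730332]
81 [0.22597709 0.22991062 0.23150437]
```

View pics/scene9.png

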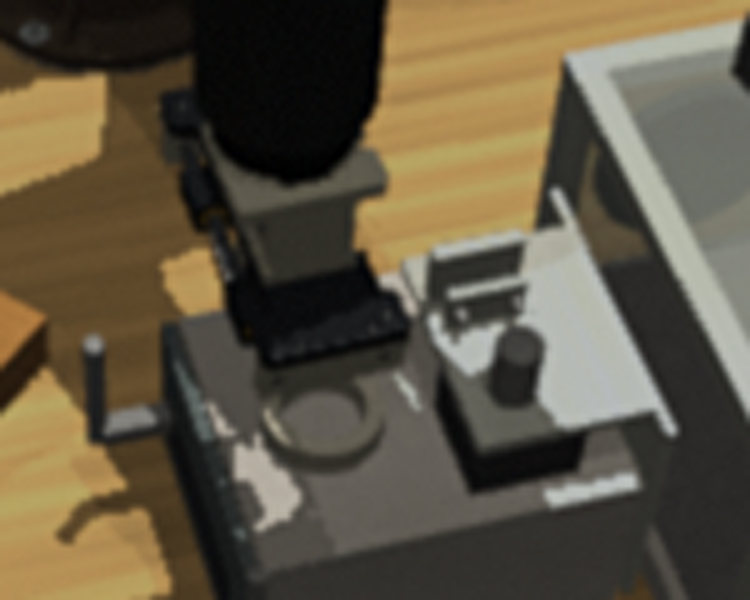

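View pics/top9.png

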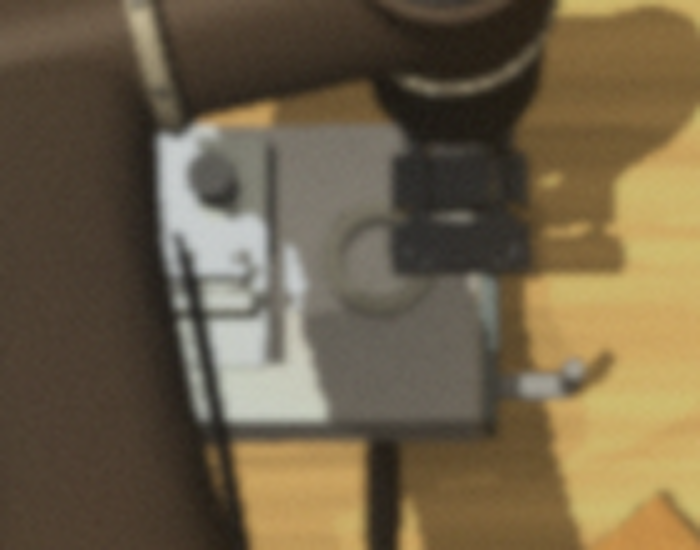

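Run:
```python
from station import arm
from h import *
s=arm.get_state()
plan(s,(.4955,-.1285,.27),0,14)
```

```text
[{"dp": [-5, 1, 9], "rotation": [0.5, 6.5, 0.0]}, {"dp": [-6, 1, 8], "rotation": [0.0, 6.5, 0.0]}, {"dp": [-7, 1, 7], "rotation": [0.0, 6.5, 0.0]}, {"dp": [-8, 1, 6], "rotation": [-0.0, 6.5, -0.0]}, {"dp": [-8, 1, 5], "rotation": [0.0, 6.5, 0.0]}]
[{"dp": [-9, 1, 5], "rotation": [-0.0, 6.5, 0.0]}, {"dp": [-9, 1, 3], "rotation": [0.0, 6.5, 0.0]}, {"dp": [-10, 1, 2], "rotation": [0.0, 6.5, -0.0]}, {"dp": [-10, 1, 1], "rotation": [0.0, 6.5, 0.0]}, {"dp": [-10, 1, 0], "rotation": [0.0, 6.5, 0.0]}]
[{"dp": [-10, 1, -1], "rotation": [0.0, 6.5, -0.0]}, {"dp": [-10, 1, -2], "rotation": [0.0, 6.5, 0.0]}, {"dp": [-9, 1, -3], "rotation": [-0.0, 6.5, -0.0]}, {"dp": [-9, 1, -4], "rotation": [0.0, 6.5, -0.0]}]
```

Emit:
{"name": "move_arm", "arguments": {
  "deltas": [
    {"dp": [-5, 1, 9], "rotation": [0.5, 6.5, 0]},
    {"dp": [-6, 1, 8], "rotation": [0, 6.5, 0]},
    {"dp": [-7, 1, 7], "rotation": [0, 6.5, 0]},
    {"dp": [-8, 1, 6], "rotation": [0, 6.5, 0]},
    {"dp": [-8, 1, 5], "rotation": [0, 6.5, 0]}
  ],
  "jaw": 156
}}

```text
t: 14.97
eef_pos: [0.5718, -0.0866, 0.2819]
ee_rot: [-1.572, -0.0, 0.988]
force: [0.6, -0.3, 0.5]
width: 0.0338
```

Emit:
{"name": "move_arm", "arguments": {
  "deltas": [
    {"dp": [-9, 1, 5], "rotation": [0, 6.5, 0]},
    {"dp": [-9, 1, 3], "rotation": [0, 6.5, 0]},
    {"dp": [-10, 1, 2], "rotation": [0, 6.5, 0]},
    {"dp": [-10, 1, 1], "rotation": [0, 6.5, 0]},
    {"dp": [-10, 1, 0], "rotation": [0, 6.5, 0]}
  ]
}}

```text
t: 15.38
eef_pos: [0.5271, -0.1123, 0.2794]
ee_rot: [-1.573, -0.001, 0.391]
force: [0.2, -0.8, -0.4]
width: 0.0339
```

Emit:
{"name": "move_arm", "arguments": {
  "deltas": [
    {"dp": [-10, 1, -1], "rotation": [0, 6.5, 0]},
    {"dp": [-10, 1, -2], "rotation": [0, 6.5, 0]},
    {"dp": [-9, 1, -3], "rotation": [0, 6.5, 0]},
    {"dp": [-9, 1, -4], "rotation": [0, 6.5, 0]},
    {"dp": [0, 0, 0], "rotation": [0, 0, 0]}
  ]
}}

```text
t: 15.8
eef_pos: [0.4894, -0.1312, 0.2782]
ee_rot: [-1.573, -0.004, -0.092]
force: [-0.5, 0.4, 0.7]
width: 0.0342
```

Run:
```python
from station import arm
from h import *
f=wrist(arm,"w10"); s=f["state"]; print(s["t"],s["eef_pos"],s["ee_rot"],s["force"],s["width"])
T=np.linalg.inv(f["cam_to_world"])
for p in [(.4955,-.1285,.16),(.4955,-.1285,.08)]:
    c=T@np.append(p,1); print((f["fx"]*c[0]/c[2]+f["cx"],f["fy"]*c[1]/c[2]+f["cy"]))
```

```text
15.8 [ 0.48944928 -0.13124481  0.2782023 ] [-1.5729024  -0.00414071 -0.09239991] [-0.45250857  0.38276695  0.68433545] 0.03421840832140733
(np.float64(258.7896944616454), np.float64(192.67805324778993))
(np.float64(258.37649027909083), np.float64(173.77712002818487))
```

View pics/w10.png

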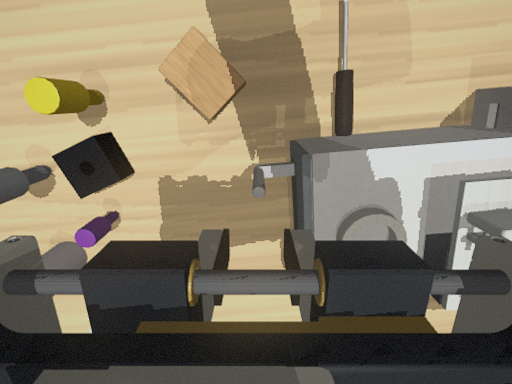

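Emit:
{"name": "move_arm", "arguments": {
  "deltas": [
    {"dp": [2, 32, 1.5], "rotation": [0, -3, 0]},
    {"dp": [2, 32, 1], "rotation": [0, -2.3, 0]},
    {"dp": [0, 30, 0], "rotation": [0, 0, 0]},
    {"dp": [0, 5, 0], "rotation": [0, 0, 0]}
  ]
}}

```text
t: 16.18
eef_pos: [0.5003, -0.1284, 0.1819]
ee_rot: [-1.574, -0.016, 0.026]
force: [-0.8, -0.4, -0.8]
width: 0.0342
```

Run:
```python
from station import arm
from h import *
f=wrist(arm,"w11"); s=f["state"]; print(s["t"],s["eef_pos"],s["ee_rot"],s["force"],s["width"])
```

```text
16.1833 [ 0.50034827 -0.12839584  0.18190906] [-1.57422917 -0.01628559  0.02604908] [-0.82866604 -0.36131855 -0.78612557] 0.034225680270521176
```

View pics/w11.png

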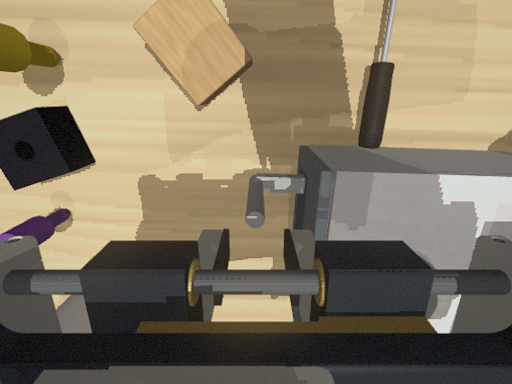

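Run:
```python
from h import *
f=pickle.load(open("w11.pkl","rb")); print(ray(f,256,218,.16), ray(f,256,177,.074))
```

```text
[ 0.49361403 -0.12792236  0.16      ] [ 0.48775195 -0.12841392  0.074     ]
```

Emit:
{"name": "move_arm", "arguments": {
  "deltas": [
    {"dp": [-6, 20, 0], "rotation": [0, 1, 0.9]},
    {"dp": [0, 25, 0], "rotation": [0, 0, 0]},
    {"dp": [0, 15, 0], "rotation": [0, 0, 0]},
    {"dp": [0, 3, 0], "rotation": [0, 0, 0]}
  ]
}}

```text
t: 16.57
eef_pos: [0.5021, -0.1288, 0.1258]
ee_rot: [-1.577, -0.01, 0.018]
force: [-0.2, 0.4, 0.1]
width: 0.0343
```

Emit:
{"name": "move_arm", "arguments": {
  "deltas": [
    {"dp": [-7, 9, 0], "rotation": [0, 0, 0.5]},
    {"dp": [-2, 2, 0], "rotation": [0, 0, 0]},
    {"dp": [0, 0, 0], "rotation": [0, 0, 0]}
  ]
}}

```text
t: 16.82
eef_pos: [0.4954, -0.1289, 0.1173]
ee_rot: [-1.578, -0.004, 0.021]
force: [0.0, 0.4, -0.0]
width: 0.0341
```

Run:
```python
from station import arm
from h import *
f=wrist(arm,"w12"); s=f["state"]; print(s["t"],s["eef_pos"],s["ee_rot"],s["force"],s["width"])
crop(f,180,150,330,330,4,"w12a.png")
```

```text
16.8167 [ 0.49540145 -0.12887463  0.11734754] [-1.57812777 -0.00353147  0.02104607] [ 0.03959889  0.35852266 -0.02696269] 0.034114748182360516
```

View pics/w12a.png

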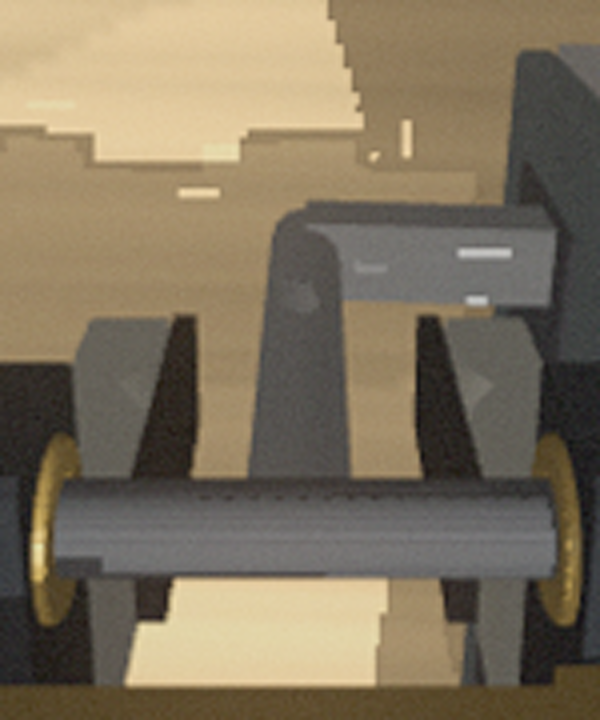

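Emit:
{"name": "move_arm", "arguments": {
  "deltas": [
    {"dp": [4.6, 0, -11.7], "rotation": [0.3, -4, 0]},
    {"dp": [4.6, 0, -11.7], "rotation": [0, -4, 0]},
    {"dp": [4.6, 0, -11.7], "rotation": [0, -4, 0]}
  ]
}}

```text
t: 17.12
eef_pos: [0.5133, -0.1617, 0.1212]
ee_rot: [-1.574, -0.007, 0.239]
force: [-0.1, 0.8, -1.3]
width: 0.0338
```

```bash
cat > door.py <<'E'
from station import arm
from h import *
s=arm.get_state(); p=np.array(s["eef_pos"])[:2]-[.6655,-.0685]
print(s["t"],"r",np.hypot(*p).round(4),"door",(np.degrees(np.arctan2(-p[1],-p[0]))-19.44).round(1),"yaw",np.degrees(s["ee_rot"][2]).round(1),s["ee_rot"],np.round(s["eef_pos"],4),np.round(s["force"],1))
E
python3 door.py
```

```text
17.1167 r 0.1784 door 12.0 yaw 13.7 [-1.57363844 -0.00714405  0.23932447] [ 0.5133 -0.1617  0.1212] [-0.1  0.8 -1.3]
```

Tracking the arc well; continue.

Emit:
{"name": "move_arm", "arguments": {
  "deltas": [
    {"dp": [4.4, 1, -12], "rotation": [0, -4, 0.3]},
    {"dp": [4.4, 1, -12], "rotation": [0, -4, 0]},
    {"dp": [4.4, 1, -12], "rotation": [0, -4, 0]},
    {"dp": [4.4, 1, -12], "rotation": [0, -4, 0]}
  ]
}}

```text
t: 17.45
eef_pos: [0.5484, -0.2025, 0.1222]
ee_rot: [-1.576, -0.005, 0.534]
force: [-0.2, 1.8, -0.5]
width: 0.0342
```

```bash
python3 door.py
```

```text
17.45 r 0.178 door 29.4 yaw 30.6 [-1.57646143 -0.00509244  0.53424001] [ 0.5484 -0.2025  0.1222] [-0.2  1.8 -0.5]
```

Emit:
{"name": "move_arm", "arguments": {
  "deltas": [
    {"dp": [4.2, 1, -12], "rotation": [0, -4, 0]},
    {"dp": [4.2, 1, -12], "rotation": [0, -4, 0]},
    {"dp": [4.2, 1, -12], "rotation": [0, -4, 0]},
    {"dp": [4.2, 1, -12], "rotation": [0, -4, 0]},
    {"dp": [4.2, 1, -12], "rotation": [0, -4, 0]}
  ]
}}

```text
t: 17.87
eef_pos: [0.6055, -0.2381, 0.1229]
ee_rot: [-1.581, -0.006, 0.901]
force: [-0.5, 0.6, -0.3]
width: 0.0342
```

```bash
python3 door.py
```

```text
17.8667 r 0.1799 door 51.1 yaw 51.6 [-1.58140333 -0.00598997  0.90131696] [ 0.6055 -0.2381  0.1229] [-0.5  0.6 -0.3]
```

Emit:
{"name": "move_arm", "arguments": {
  "deltas": [
    {"dp": [4.2, 1, -12], "rotation": [0.3, -4, 0]},
    {"dp": [4.2, 1, -12], "rotation": [0, -4, 0]},
    {"dp": [4.2, 1, -12], "rotation": [0, -4, 0]},
    {"dp": [4.2, 1, -12], "rotation": [0, -4, 0]},
    {"dp": [2, 0, -6], "rotation": [0, -2, 0]}
  ]
}}

```text
t: 18.28
eef_pos: [0.6653, -0.251, 0.1241]
ee_rot: [-1.581, -0.005, 1.234]
force: [-0.7, -0.8, -0.3]
width: 0.0339
```

Emit:
{"name": "move_arm", "arguments": {
  "deltas": [
    {"dp": [0, 0, 0], "rotation": [0, 0, 0]},
    {"dp": [0, 0, 0], "rotation": [0, 0, 0]}
  ]
}}

```text
t: 18.45
eef_pos: [0.667, -0.2514, 0.1254]
ee_rot: [-1.582, -0.005, 1.235]
force: [-1.0, -0.2, -0.9]
width: 0.034
```

Run:
```python
exec(open("door.py").read())
f=wrist(arm,"w13"); crop(f,150,120,360,340,3,"w13a.png")
```

```text
18.45 r 0.1829 door 71.0 yaw 70.8 [-1.58230337 -0.00492447  1.23547523] [ 0.667  -0.2514  0.1254] [-1.  -0.2 -0.9]
```

View pics/w13a.png

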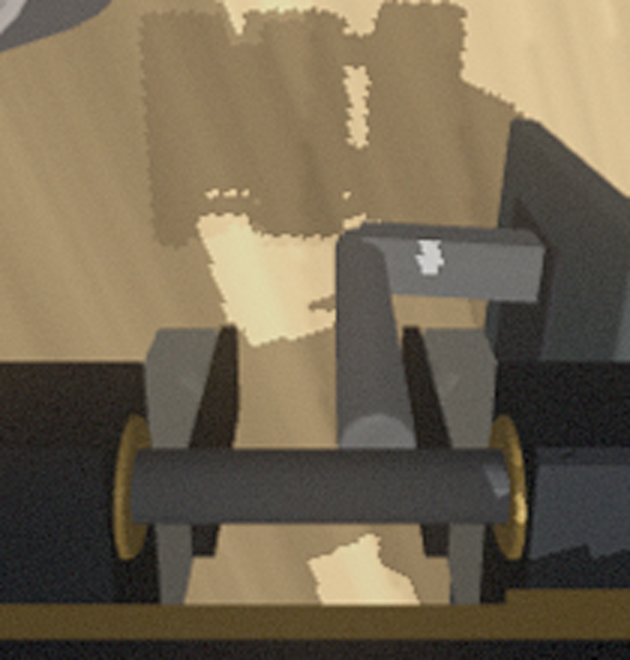

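Emit:
{"name": "move_arm", "arguments": {
  "deltas": [
    {"dp": [0, -4, 5], "rotation": [0, 0, 0]},
    {"dp": [0, -20, 0], "rotation": [0, 0, 0]},
    {"dp": [0, -30, 0], "rotation": [0, 0, 0]},
    {"dp": [0, -35, 0], "rotation": [0, 0, 0]},
    {"dp": [0, -35, 0], "rotation": [0, 0, 0]}
  ]
}}

```text
t: 18.92
eef_pos: [0.6525, -0.2479, 0.2461]
ee_rot: [-1.566, -0.004, 1.229]
force: [0.6, 0.8, 0.3]
width: 0.034
```

Emit:
{"name": "move_arm", "arguments": {
  "deltas": [
    {"dp": [-25, -25, -25], "rotation": [0, 0, 0]},
    {"dp": [-25, -10, -25], "rotation": [0, 0, 0]},
    {"dp": [-25, 0, -25], "rotation": [0, 0, 0]},
    {"dp": [0, 0, 0], "rotation": [0, 0, 0]}
  ]
}}

```text
t: 19.25
eef_pos: [0.6979, -0.3441, 0.2994]
ee_rot: [-1.586, -0.004, 1.23]
force: [-1.7, 1.7, -2.9]
width: 0.034
```

Run:
```python
exec(open("door.py").read())
for n in ["scene","top"]:
    g=arm.grab_frame(n); pickle.dump(g,open(n+"14.pkl","wb")); cv2.imwrite(f"pics/{n}14.png",g["pixels"][:,:,::-1])
W=cloud(g);x,y,z=W[...,0],W[...,1],W[...,2]
m=(np.hypot(x-.612,y-.102)<.025)&(z>.205)&(z<.3); print(m.sum(),np.percentile(z[m],[50,90]) if m.any() else 0)
m=(x>.55)&(x<.75)&(y<-.09)&(y>-.35)&(z>.1)&(z<.17)
p=W[m]; print(len(p)); d=p[(p[:,2]<.135)&(p[:,2]>.12)]; 
if len(d)>10:
    vx,vy,x0,y0=cv2.fitLine((d[:,:2]).astype(np.float32),cv2.DIST_HUBER,0,.01,.01).ravel(); print("door line angle",np.degrees(np.arctan2(vy,vx)),len(d))
print("handle",p[p[:,2]>.15].mean(0) if (p[:,2]>.15).any() else None)
```

```text
19.25 r 0.2775 door 77.3 yaw 70.5 [-1.58580966 -0.00421337  1.23015173] [ 0.6979 -0.3441  0.2994] [-1.7  1.7 -2.9]
80 [0.22576905 0.22923629]
111
door line angle 67.18553 63
handle [ 0.6558592  -0.2496495   0.15946904]
```

View pics/scene14.png

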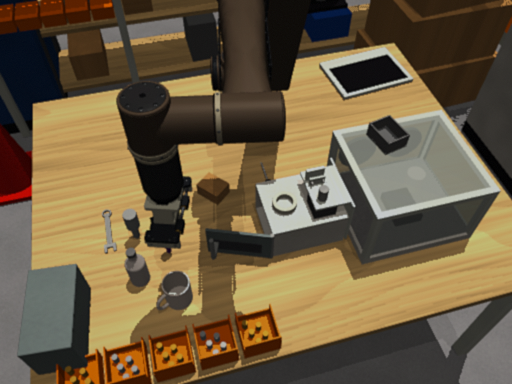

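View pics/top14.png

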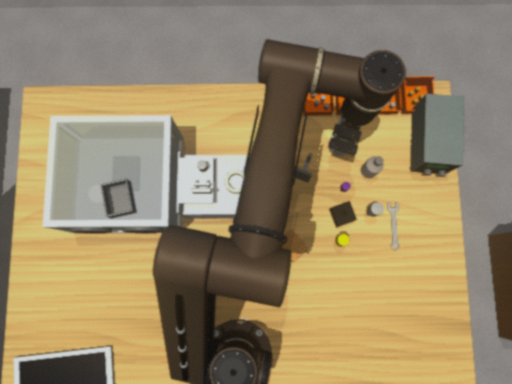

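Run:
```python
from station import arm
s=arm.get_state(); print(s["t"],s["force"],max(map(abs,s["qd"])))
print(arm.job_done())
```

```text
19.35 [ 0.05411808  0.40030168 -0.44885999] 0.04289982841959007
the job is handed in; nothing more can be done
None
```

The job is handed in at about 19.4 s of the 72 s allowed; no verdict came back.

- **Inner door:** It was about 32 mm ajar. I pushed it home on the grip fin. At the stop I pressed to about 7 N, which I estimate as roughly 8 mm of fin travel. The flange edge did not move between two pictures while the force went from about 5 N to 7 N. The fin was then released.
- **Steel pin:** I took the grey pin from its stand and aligned it with the wrist camera. I lowered it through the flange and block until it stopped with about 12 N. The final top view puts the head top at 226 mm, which matches the shoulder resting on the flange.
- **Outer door:** I opened it only after the pin was home. The final top view puts it at about 67°, and it has been released.
- **At hand-in:** The arm was about 100 mm clear of the handle, and the force readings were near zero. In the last pictures the pin is still home, the inner door is shut, and the other things look where they were.

**Disagreement between readings:** The cameras differed by 2 to 6 mm on absolute positions. I therefore placed the pin by its position relative to the hole in the same wrist picture, and the last view before lowering showed it inside the hole.

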